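Set up the slide-staining rack

ROBOT

A 6-joint arm with a two-finger parallel gripper is mounted at the origin on the work surface. World frame = base frame: x ahead of the robot, y to its left, z up, the work surface at z = 0. Lengths are in m, angles in rad, forces in N, time in s.
With the tool pointing down it reaches from about 0.425 to 0.95 m from the base axis. Payload 3.5 kg.
Tool frame: the origin (TCP) lies on the centre line of the jaws, within the pads' length; the fingertips stand 14 mm ahead of it and the grasp point (between the pads) lies 5 mm behind it (ctrl.finger_overhang is the distance from the TCP to the fingertips, in m); z points along the fingers, y is the line along which they close (so a half turn about z gives the same grasp; the last joint's range is limited). The gripper opens to 85 mm and grips with 20 to 120 N. Pads are 22 mm wide; open, the fingers measure 114 mm over their backs; the gripper's body (76 mm by 85 mm) begins 54 mm behind the grasp point. The pads swing forward as they close: fully open they stand 13 mm farther back than shut.
Start: joints at [-1.297, 0.286, 1.577, -0, 1.279, -0.15], TCP at [0.278, -0.615, 0.245] pointing down, gripper open.
Joint ranges: [-2.77, 2.77], [-0.9, 2.22], [0.21, 2.48], [-1.53, 4.67], [0.24, 2.81], [-2.84, 2.84]. Speed limits (rad/s): [2.79, 2.79, 3.14, 3.14, 3.14, 3.14].

INTERFACE

Orientations are given as a unit quaternion [x, y, z, w].
In Python, from plant import ctrl gives the robot as it stands.
- The arm moves only by the tool send_rows, never from a script. Its argument "moves" is text: rows parted by semicolons, each of 7 numbers parted by spaces: the turn, a rotation vector about the tool's x, y, z in units of 360 degrees (1.0 is 360 degrees), then the shift along the tool's x, y, z in units of 20 cm (1.0 is 20 cm), then the gripper's target within -1 to 1 (fully open at 1, half-way at 0, shut at -1). A call has 1 to 12 rows; each row is the pose to reach, as a shift and turn from the pose commanded when the call began, along the tool's axes at that moment, turning the shorter way round; what a row does not reach only later rows make up. A row lasts 1/8 s, in which the tool goes at most 62.5 mm and 10.7 degrees, less where a joint would pass 70% of its speed; a pose out of reach is approached as far as the arm can. A call with a number of a shift or a turn outside -1 to 1 is refused whole. A call with a gripper value outside its range is refused whole. The fingers move at their own pace and stop on an object; "newtons" is the grip in N (left out, the last holds). Time passes only in rows, so rows that repeat a pose let the fingers close. It gives the time, the measured TCP pose, the force, the opening and the grip force at its end, in the units of the state.
- ctrl.get_state(): the state, without advancing time (a new reading comes with each control period).
- ctrl.read_camera(name): name is "scene" or "top" or "wrist"; returns a dict with "image" (384x512x3 uint8, red, green, blue), "fovy" (degrees; the focal length in pixels is half the picture's height over the tangent of half this angle, whatever the lens; pixels are square), "cx", "cy" (the principal point, pixels), "extrinsics" (4x4, takes a point from camera to world coordinates). Camera axes: x right, y up, looking along -z (the intrinsics and any distortion apply to the point x, -y, -z); pixel columns grow to the right and rows downward; lengths in m; the calibration is good to about 2 mm. A picture is of the moment at which its call begins. There is no depth.
- ctrl.sign_off(): hands the job in; it is judged then, once.
The state is a dict: "time": time; "qpos": joint angles; "dq": joint speeds; "joint_efforts": joint torques, N m; "eef_pos": TCP position; "tcp_rot": TCP orientation; "contact_force": force on the tool from outside, world axes, zero at the start; "wrist_torque": the same for the moment, N m; "opening": opening from 0.0 (shut) to 1.0 (fully open); "finger_force": force on a finger pad.
Only numpy, scipy, OpenCV 4.12 (cv2) and the standard library are available. Lean on these libraries where they do the work, as an engineer would, in place of code of your own. Each camera call takes 0.05 s, during which the arm holds its last target. There are 200 camera calls.

TASK

Set up the slide-staining rack for class. With the blue scraper block, not with the fingers, sweep every wax offcut off the white drip tray over its open front edge into the steel catch pan. Once the tray is clear, draw each square rod up and out of the rod box through its narrow slot, tilting it so that nothing jams and the gripper does not strike the box, and lay it across the tray's two blue rails, down in a pair of notches of its own and sticking out evenly at both ends. Finish with the scraper standing on its black mat again, and leave everything else on the bench where it was.

Things in the scene. Friction and masses are not known exactly. Their poses are not given: they have to be found in the camera images.
- tray: Staining station, fixed to the bench; its position and yaw vary. Origin: on the bench under the centre of the white drip tray; x runs to the back of the tray (roughly away from the robot), y to its left, z up. It carries the deck, two blue notched rails and the steel catch pan described under deck, rack and pan.
- deck (a point): Centre of the deck, the tray's white flat top, level, 42 mm above the bench; axes as the tray's. It spans x -100 to 118 mm and, between the rails, y -82 to 82 mm. Behind it (x 118 to 124) an upstand 18 mm high; its front edge (x = -100) is open, with the catch pan below.
- rack (a point): Centre of the rod rack, where a seated rod's centre height is (76 mm above the bench); axes as the tray's. The two rails run along x at y = -88 and 88 mm, 12 mm thick, tops 84 mm above the bench. Both have notches open at the top at x = -66, -22, 22, 66 mm: 22 mm wide, 14 mm deep. A rod lies along y, across both rails, in two opposite notches.
- pan (a point): Centre of the floor (3 mm above the bench) of the steel catch pan in front of the deck; axes as the tray's. Inside it spans x -53 to 53 mm, y -90 to 90 mm; side walls 34 mm and front wall (4 mm thick) 40 mm above the bench; its back is the tray's front face, 42 mm high.
- bin: Rod box: grey, with a clear fixed cover, fixed to the bench; position and yaw vary. Origin: on the bench under its centre; x points into the box, its slotted front looks along -x (roughly towards the tray), y along the front, z up. Outside 139 mm deep (x), 222 mm wide (y), 86 mm high; walls, floor and cover 6 mm thick. Thin dividers between the rods.
- sill (a point): Middle of the box's front face (x = -69.5 mm of the box) at sill height, 50.5 mm above the bench; axes as the box's. Slots through the front wall at y = -81, -27, 27, 81 mm, each 22 mm wide, from the sill up to the cover's underside at 80 mm. A rod rests in its slot at a slope of 0.35 rad, lower end at the back on the floor, about 90 mm of it outside, tip 85 mm high.
- mat: Black rubber mat, 80 mm (x) by 130 mm (y), 3 mm thick, fixed to the bench; origin at the centre of its underside. Home of the scraper.
- scraper_c (a point): Centre of the blue scraper block (180 g), half-way up: 31 mm above its foot. x, y, z are the block's own axes, z up when it stands. Foot block 44 mm (x) by 96 mm (y), 24 mm high; on it an upright handle 22 mm thick (x), 60 mm wide (y), from 24 to 62 mm above the foot, to be pinched from above across x. Either long side may push. It stands by itself.
- rod1_c (a point): Centre of a square orange rod, 12 x 12 x 220 mm, about 85 g, its length along its own x; the two ends are alike. At the start it lies in one of the slots of the rod box with its x pointing down into the box. Three or all of the four rods are present; None when absent.
- rod2_c (a point): Centre of a square orange rod, 12 x 12 x 220 mm, about 85 g, its length along its own x; the two ends are alike. At the start it lies in one of the slots of the rod box with its x pointing down into the box. Three or all of the four rods are present; None when absent.
- rod3_c (a point): Centre of a square orange rod, 12 x 12 x 220 mm, about 85 g, its length along its own x; the two ends are alike. At the start it lies in one of the slots of the rod box with its x pointing down into the box. Three or all of the four rods are present; None when absent.
- rod4_c (a point): Centre of a square orange rod, 12 x 12 x 220 mm, about 85 g, its length along its own x; the two ends are alike. At the start it lies in one of the slots of the rod box with its x pointing down into the box. Three or all of the four rods are present; None when absent.
- wax1_c (a point): Centre of a cream-coloured wax offcut, 50 (x) x 24 (y) x 12 mm (z), 14 g, lying on the drip tray's deck at the start. Three or all of the four are present; None when absent.
- wax2_c (a point): Centre of a cream-coloured wax offcut, 50 (x) x 24 (y) x 12 mm (z), 14 g, lying on the drip tray's deck at the start. Three or all of the four are present; None when absent.
- wax3_c (a point): Centre of a cream-coloured wax offcut, 50 (x) x 24 (y) x 12 mm (z), 14 g, lying on the drip tray's deck at the start. Three or all of the four are present; None when absent.
- wax4_c (a point): Centre of a cream-coloured wax offcut, 50 (x) x 24 (y) x 12 mm (z), 14 g, lying on the drip tray's deck at the start. Three or all of the four are present; None when absent.
- stain1: Bystander: amber reagent bottle, 48 mm across, 105 mm tall, loose; origin at the centre of its underside.
- stain2: Bystander: green reagent bottle, 48 mm across, 105 mm tall, loose; origin at the centre of its underside.
- petri: Bystander: two stacked petri dishes, 94 mm across, 32 mm tall, loose; origin at the centre of the underside.
- cassette1: Bystander: yellow tissue cassette with a wax block, 62 x 44 x 22 mm, loose; origin at the centre of its underside.
- cassette2: Bystander: green tissue cassette with a wax block, 62 x 44 x 22 mm, loose; origin at the centre of its underside.
- beaker: Bystander: glass beaker, 72 mm across, 90 mm tall, loose; origin at the centre of its underside.
Things that resemble listed ones, but are neither listed nor needed, are in the scene too. What is shaped like the part that bears rod4_c but purple is not meant.

How it is judged:
By the outcome, as a careful person would: the job done as asked, in the order asked, and still so for the second after the job is handed in, with the robot touching nothing.
Of rod1, rod2, rod3, rod4 only 3 to 4 are there at a start; the rules pass over those that are not, and their reading is None.
Of wax1, wax2, wax3, wax4 only 3 to 4 are there at a start; the rules pass over those that are not, and their reading is None.
At some moment in a run one of wax1, wax2, wax3, wax4, scraper may be knocked a few centimetres aside while the robot is not near it.
Once in a run the grip may slacken for a moment while it holds something.
It also fails if it takes over 210 s, if anything falls off the work surface, if the arm or the gripper's body presses on something with over 40 N, if the wrist force passes 120 N, or if a joint passes its speed limit or range.

## Working session

There is one attempt and no reset: what is moved stays moved. The work goes in short steps, Python scripts to look and compute and a tool call to move; the robot and the scene stay as the last step left them, time stands still between calls to the robot, and variables do not carry over. Pictures are saved under pics/ and viewed, at most 14 in all, crops included, and the job is handed in when it is done.

Besides the shell and the picture viewer there is one more tool, called after "Call:" as name(argument=value, ...) on one line, values as JSON. send_rows: Moves the arm, as the interface text tells. Its arguments: {"type":"object","properties":{"moves":{"type":"string"},"newtons":{"type":"number"}},"required":["moves"]}

```bash
ls; mkdir -p pics
cat > h.py <<'E'
import numpy as np, cv2
from plant import ctrl
def K(c):
    h=c["image"].shape[0]; f=h/2/np.tan(np.radians(c["fovy"])/2); return f,c["cx"],c["cy"]
def ray(c,u,v):
    f,cx,cy=K(c); E=np.array(c["extrinsics"]); d=np.array([(u-cx)/f,-(v-cy)/f,-1.]); return E[:3,3],E[:3,:3]@d
def plane(c,u,v,z):
    o,d=ray(c,u,v); return o+d*(z-o[2])/d[2]
def proj(c,p):
    f,cx,cy=K(c); E=np.array(c["extrinsics"]); q=E[:3,:3].T@(np.array(p)-E[:3,3]); return np.array([cx+f*q[0]/-q[2],cy-f*q[1]/-q[2]])
def save(c,n,box=None,s=1):
    im=c["image"][:,:,::-1]
    if box: im=im[box[1]:box[3],box[0]:box[2]]
    cv2.imwrite("pics/"+n,cv2.resize(im,None,fx=s,fy=s,interpolation=cv2.INTER_CUBIC))
E
python3 - <<'E'
from h import *
for n in("scene","top","wrist"):
    c=ctrl.read_camera(n); save(c,n+"0.png",None,1.5); np.save(n+"0.npy",c,allow_pickle=True)
    print(n,{k:c[k] for k in c if k!="image"})
print(ctrl.get_state())
E
```

```text
pics
scene {'fovy': 56.82287700945961, 'cx': 256.9077955301169, 'cy': 190.3265191268391, 'extrinsics': array([[-0.71869794, -0.44352371,  0.53549975,  1.05229852],
       [ 0.69504876, -0.43664863,  0.57117878,  0.50065121],
       [-0.0195061 ,  0.78270345,  0.62208907,  0.67148121],
       [ 0.        ,  0.        ,  0.        ,  1.        ]])}
top {'fovy': 47.917728338864414, 'cx': 257.84539551200373, 'cy': 195.89298363590598, 'extrinsics': array([[ 0.02688318,  0.9971525 , -0.07045699,  0.45620522],
       [-0.99911248,  0.02908861,  0.03046483, -0.01922354],
       [ 0.03242758,  0.06957546,  0.9970495 ,  1.34690467],
       [ 0.        ,  0.        ,  0.        ,  1.        ]])}
wrist {'fovy': 59.9362376350182, 'cx': 256.37949752862465, 'cy': 188.0171083976171, 'extrinsics': array([[ 0.4115398 ,  0.86727289,  0.28012986,  0.34874894],
       [-0.91138871,  0.39241528,  0.1240196 , -0.58300735],
       [-0.0023684 , -0.30634619,  0.95191722,  0.37302149],
       [ 0.        ,  0.        ,  0.        ,  1.        ]])}
{'time': 0.15, 'qpos': array([-1.29700013e+00,  2.87001828e-01,  1.57787422e+00, -3.52675144e-05,
        1.27860477e+00, -1.50002522e-01]), 'dq': array([-0.00032312, -0.00157757, -0.00457949, -0.00100653, -0.00016168,
       -0.00069676]), 'joint_efforts': array([-3.76708704e-04, -4.06598389e+01, -2.93144113e+01, -2.38689836e-04,
        3.96484145e-03, -6.47536766e-06]), 'eef_pos': array([ 0.27745863, -0.61478883,  0.24422032]), 'tcp_rot': array([ 9.77631703e-01,  2.10322044e-01, -7.52475756e-05, -9.41229389e-04]), 'contact_force': array([0.37110761, 0.14358408, 0.50716403]), 'wrist_torque': array([-0.03349081,  0.03676466, -0.00758139]), 'finger_force': 0.0, 'opening': 1.0041544974717205}
```

View pics/top0.png

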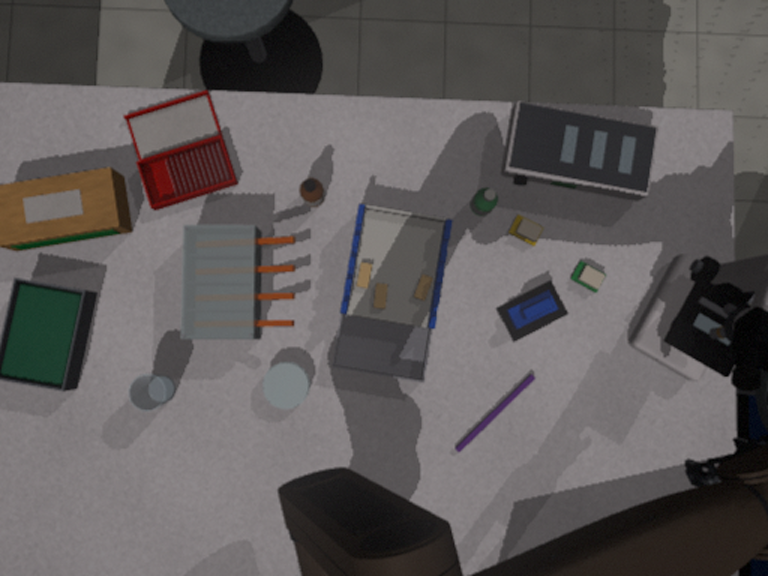

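View pics/scene0.png

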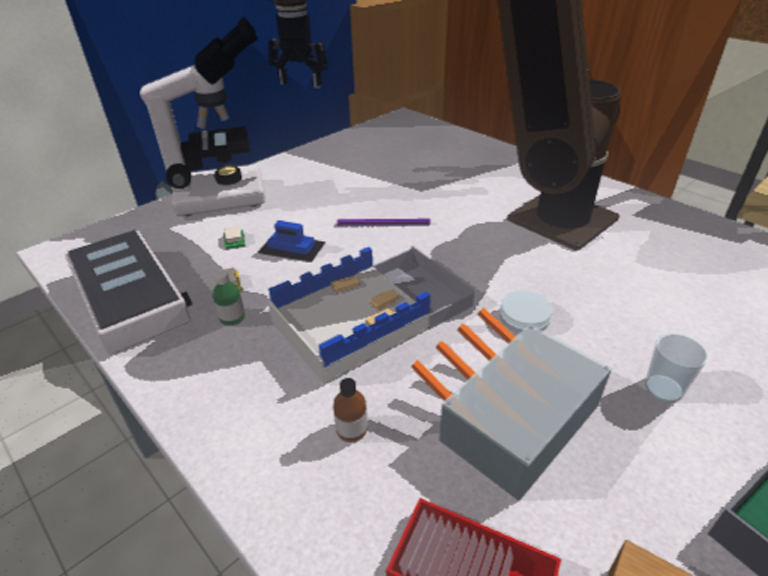

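Top view (1.5×): tray centred ≈(400,270), pan below it, three wax offcuts at (364,274), (380,295) and (423,287). The rod box is at (222,282) with four rods; the scraper on its mat is at (532,310). The purple decoy rod is at (495,412).

```bash
cat > m.py <<'E'
from h import *
R={"blue":((105,110,40),(130,255,255)),"orange":((3,150,90),(14,255,255)),"wax":((12,50,60),(24,200,255))}
def blobs(c,col,amin=25,box=None):
    hsv=cv2.cvtColor(c["image"],cv2.COLOR_RGB2HSV); m=cv2.inRange(hsv,*R[col])
    if box: 
        k=np.zeros_like(m); k[box[1]:box[3],box[0]:box[2]]=255; m&=k
    n,l,s,ce=cv2.connectedComponentsWithStats(m)
    out=[]
    for i in range(1,n):
        if s[i,4]>=amin:
            ys,xs=np.nonzero(l==i); out.append((s[i,4],ce[i],cv2.minAreaRect(np.c_[xs,ys].astype(np.float32)),np.c_[xs,ys]))
    return out
E
python3 - <<'E'
from m import *
for n in("top","scene"):
    c=np.load(n+"0.npy",allow_pickle=True).item()
    for col in R:
        print(n,col)
        for a,ce,r,_ in blobs(c,col):
            print(a,ce.round(1),np.round(r[0],1),np.round(r[1],1),round(r[2],1), "w",plane(c,*ce,{"blue":.084,"orange":.075,"wax":.054}[col])[:2].round(4))
c=np.load("top0.npy",allow_pickle=True).item()
save(c,"topcrop.png",(110,120,390,260),2.8)
E
```

```text
top blue
261 [234.9 172.1] [234.8 172. ] [ 3.8 73.3] 9.7 w [0.6134 0.0114]
258 [292.9 182.6] [292.9 182.4] [ 4.  72.2] 9.2 w [ 0.5876 -0.1601]
434 [354.9 206.1] [355.  205.9] [14.8 31.5] 64.7 w [ 0.5237 -0.3449]
top orange
91 [183.4 160.1] [183.5 160.1] [ 3.6 23.2] 86.4 w [0.6457 0.1646]
82 [184.1 178.8] [183.5 178.9] [ 3.5 23.1] 86.6 w [0.5902 0.1603]
80 [182.8 197.2] [183.5 197.5] [ 3. 23.] 90.0 w [0.5358 0.1621]
71 [182.7 215. ] [182.5 215.5] [ 3. 23.] 90.0 w [0.4835 0.1604]
top wax
2641 [ 39.2 137.7] [ 40.4 138.5] [45.4 87.5] 81.4 w [0.7023 0.5976]
154 [348.4 152.8] [350.2 153.1] [20.1 14.3] 26.6 w [ 0.6869 -0.3309]
137 [242.5 183. ] [242.4 182.9] [ 8.2 16.7] 8.1 w [ 0.5851 -0.0116]
133 [281.7 191.1] [281.7 191. ] [ 8.  16.6] 20.6 w [ 0.564  -0.1301]
135 [253.3 197. ] [253.3 196.9] [ 8.1 16.5] 5.7 w [ 0.5439 -0.0451]
scene blue
13582 [140.9  50.1] [140.  68.] [136. 192.] 90.0 w [ 0.1398 -1.3607]
433 [193.6 158.9] [194.3 157.8] [30.8 19. ] 11.3 w [ 0.5748 -0.2839]
819 [212.9 185.6] [214.6 184.4] [13.8 74.1] 66.8 w [ 0.6161 -0.139 ]
1010 [249.3 219.4] [250.5 218.1] [14.3 83.3] 62.5
[... 893 characters left out ...]
. 11.] 90.0 w [-2.3491 -0.5533]
112 [476.1   9.6] [474.3   9.6] [10.3 35.8] 63.4 w [-2.1076 -0.4543]
636 [500.   14.4] [496.  15.] [30. 30.] 90.0 w [-2.0602 -0.2769]
340 [461.   37.5] [460.4  38.4] [20.  47.4] 33.7 w [-1.323  -0.2485]
70 [464.2  82.3] [463.1  83.2] [ 3.4 43.3] 19.7 w [-0.6507  0.0351]
61 [151.1 113.5] [151.  113.5] [ 5. 12.] 90.0 w [ 0.4756 -0.7058]
425 [503.9 136.5] [501. 134.] [34. 20.] 90.0 w [-0.2648  0.3172]
28 [158.1 185.9] [158.6 186.9] [12.6  2.7] 76.0 w [ 0.7052 -0.283 ]
137 [230. 189.] [230. 189.] [ 7.7 18.4] 74.1 w [ 0.5698 -0.1247]
218 [254.3 202.7] [253.6 204.2] [15.2 26.8] 63.4 w [ 0.5625 -0.0331]
717 [427.9 375.3] [433.  371.5] [56. 23.] -0.0 w [0.6658 0.4955]
```

View pics/topcrop.png

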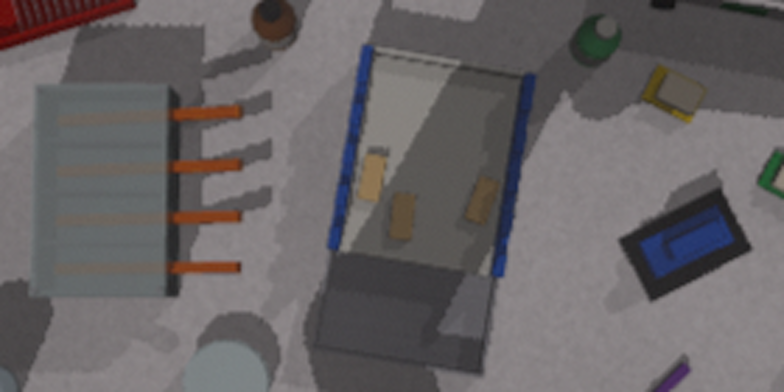

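Call:
send_rows(moves="0 0 0 1 -0.6 -0.4 -0.2;0 0 0 1 -0.6 -0.4 -0.2;0 0 0 1 -0.6 -0.4 -0.2;0 0 0 1 -0.6 -0.4 -0.2;0 0 0 1 -0.6 -0.4 -0.2")

```text
time: 0.78
eef_pos: [0.4129, -0.4212, 0.3278]
tcp_rot: [0.977, 0.213, 0.001, 0.002]
contact_force: [0.3, -0.6, 0.1]
opening: 0.399
finger_force: 0.0
```

Call:
send_rows(moves="0 0 0 1 -0.6 0 -0.2;0 0 0 1 -0.6 0 -0.2;0 0 0 1 -0.6 0 -0.2;0 0 0 1 -0.6 0 -0.2;0 0 0 1 -0.6 0 -0.2")

```text
time: 1.4
eef_pos: [0.5443, -0.2303, 0.3242]
tcp_rot: [0.977, 0.212, -0.001, -0.001]
contact_force: [-0.4, -0.3, -0.2]
opening: 0.395
finger_force: 0.0
```

Call:
send_rows(moves="0 0 0 0.5 0 0 -0.2;0 0 0 0.5 0 0 -0.2;0 0 0 0.5 0 0 -0.2;0 0 0 0.5 0 0 -0.2")

```text
time: 1.9
eef_pos: [0.6337, -0.1924, 0.3245]
tcp_rot: [0.978, 0.21, -0.001, -0.0]
contact_force: [-0.1, 0.5, 0.4]
opening: 0.402
finger_force: 0.0
```

Run:
```python
from m import *
s=ctrl.get_state(); print(s["eef_pos"],s["tcp_rot"],s["qpos"])
c=ctrl.read_camera("wrist"); np.save("w1.npy",c,allow_pickle=True); save(c,"w1.png",None,1.5)
for col,z in (("blue",.084),("wax",.054)):
  for a,ce,r,_ in blobs(c,col,80): print(col,a,ce.round(1),plane(c,*ce,z)[:2].round(4), [plane(c,*p,z)[:2].round(4).tolist() for p in cv2.boxPoints(r)])
```

```text
[ 0.63371771 -0.19238902  0.32448392] [ 9.77785571e-01  2.09605656e-01 -9.02515587e-04 -1.77627844e-04] [-4.47397732e-01  2.12563608e-01  1.52179232e+00 -8.34609541e-04
  1.40888173e+00  7.01190359e-01]
blue 4562 [86.4 84.5] [0.6272 0.0022] [[0.5082, 0.0365], [0.721, 0.0025], [0.7214, -0.0233], [0.5062, 0.0067]]
blue 1862 [222.  166.7] [ 0.6032 -0.1629] [[0.4842, -0.1401], [0.6991, -0.1703], [0.6978, -0.1825], [0.4814, -0.1541]]
blue 1534 [344.1 254.4] [ 0.5616 -0.3446] [[0.5631, -0.296], [0.5943, -0.3566], [0.546, -0.3874], [0.5132, -0.3243]]
wax 963 [102.4 121.8] [ 0.5874 -0.0131] [[0.5615, 0.0039], [0.6137, -0.0046], [0.6123, -0.0301], [0.5596, -0.0224]]
wax 193 [384.3 144.5] [ 0.7009 -0.3316] [[0.6923, -0.2925], [0.7272, -0.3116], [0.702, -0.3635], [0.6653, -0.3448]]
wax 849 [119.5 163.5] [ 0.5468 -0.0465] [[0.5202, -0.031], [0.5729, -0.0361], [0.5724, -0.0614], [0.5193, -0.0572]]
wax 767 [189.5 176.7] [ 0.5664 -0.1311] [[0.5456, -0.1111], [0.5948, -0.1285], [0.5865, -0.1508], [0.5364, -0.1338]]
```

View pics/w1.png

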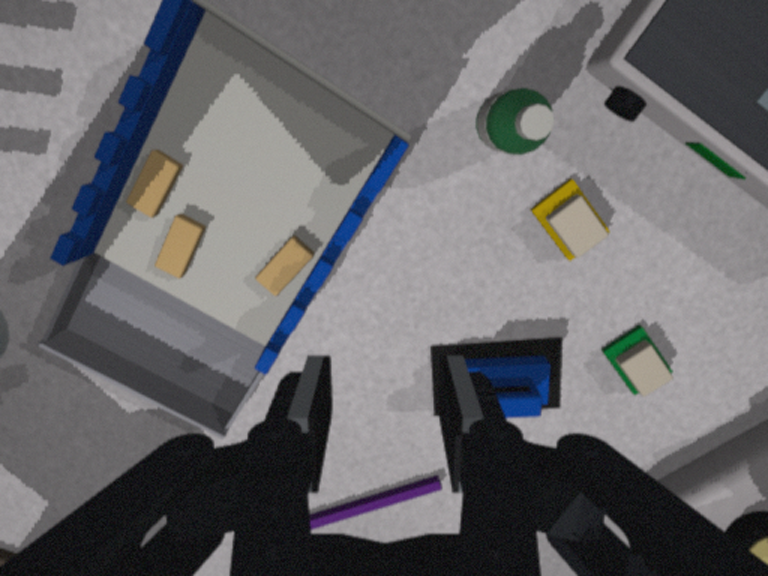

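Wrist view: the tray with its three wax pieces at (155,183), (180,245) and (285,265); the scraper on its mat at (510,385) is partly behind a finger. I'll move back to see the scraper.

Call:
send_rows(moves="0 0 0 -0.6 0.5 0 -0.2;0 0 0 -0.6 0.5 0 -0.2;0 0 0 -0.6 0.5 0 -0.2;0 0 0 -0.6 0.5 0 -0.2")

```text
time: 2.45
eef_pos: [0.5639, -0.3345, 0.3255]
tcp_rot: [0.978, 0.208, -0.0, 0.0]
contact_force: [0.2, 0.1, -0.5]
opening: 0.402
finger_force: 0.0
```

Run:
```python
from m import *
s=ctrl.get_state(); print(s["eef_pos"],s["tcp_rot"])
c=ctrl.read_camera("wrist"); np.save("w2.npy",c,allow_pickle=True); save(c,"w2.png",(160,60,460,260),2.6)
for a,ce,r,_ in blobs(c,"blue",80): print(a,ce.round(1),np.round(r,1) if 0 else r)
hsv=cv2.cvtColor(c["image"],cv2.COLOR_RGB2HSV); m=cv2.inRange(hsv,(0,0,0),(180,255,45))
```

```text
[ 0.56391224 -0.33448581  0.32554638] [ 9.78217417e-01  2.07582770e-01 -1.62502689e-04  2.30485821e-04]
3585 [118.6  74.5] ((117.36526489257812, 74.0301284790039), (24.57105255126953, 175.59063720703125), 25.688146591186523)
2565 [262.8 174.7] ((262.7972106933594, 174.83489990234375), (36.83476638793945, 73.53922271728516), 87.51044464111328)
```

View pics/w2.png

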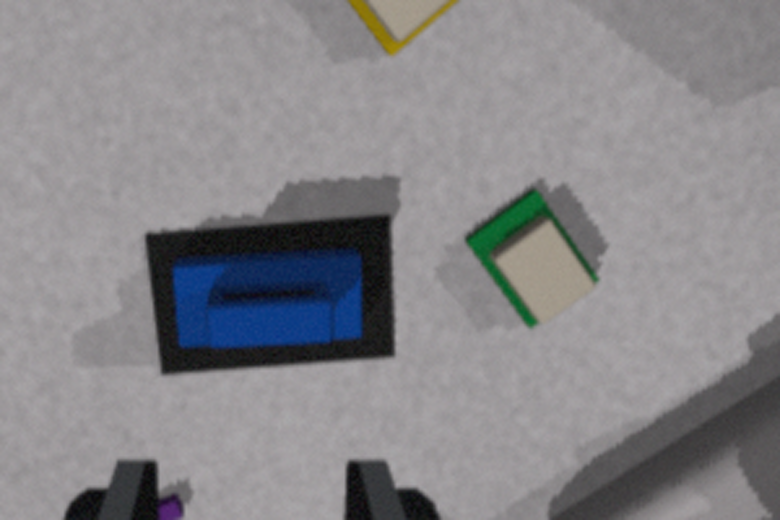

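```bash
cat >> h.py <<'E'
from scipy.spatial.transform import Rotation as Ro
def row(p,yv,n=(0,0,1)):
    "target TCP p, closing line yv (world, sign chosen nearest), n = direction opposite to tool z; prints shift/turn numbers"
    s=ctrl.get_state(); R0=Ro.from_quat(s["tcp_rot"]).as_matrix(); z=-np.array(n,float); z/=np.linalg.norm(z)
    y=np.array(yv,float); y-=z*(y@z); y/=np.linalg.norm(y); y*=np.sign(y@R0[:,1])
    R=np.c_[np.cross(y,z),y,z]
    print("from",s["eef_pos"].round(4),"turn",(Ro.from_matrix(R0.T@R).as_rotvec()/2/np.pi).round(4),"shift",(R0.T@(np.array(p)-s["eef_pos"])/.2).round(4))
T0=np.array([.5928,-.0733]); TY=-.139
def tray(x,y,z=0):
    c,s=np.cos(TY),np.sin(TY); return np.array([T0[0]+c*x-s*y,T0[1]+s*x+c*y,z])
def totray(p):
    c,s=np.cos(TY),np.sin(TY); d=np.array(p)[:2]-T0; return np.array([c*d[0]+s*d[1],-s*d[0]+c*d[1]])
E
python3 - <<'E'
from h import *
c=np.load("w2.npy",allow_pickle=True).item()
for pts,z in (([(148,233),(389,216),(394,356),(162,373)],.003),([(173,265),(361,252),(362,338),(177,348)],.027),([(207,307),(331,300),(332,343),(207,347)],.065)):
    P=np.array([plane(c,160+x/2.6,60+y/2.6,z)[:2] for x,y in pts]); d=P[1]-P[0]+P[2]-P[3]
    print(P.mean(0).round(4),"ydir",np.arctan2(d[1],d[0]).round(3),np.linalg.norm(d)/2,np.linalg.norm(P[0]-P[3]+P[1]-P[2])/2)
t=np.load("top0.npy",allow_pickle=True).item(); print(plane(t,354.9,206.1,.035))
E
```

```text
[ 0.5262 -0.3647] ydir -1.078 0.12805923504150457 0.07861262657881267
[ 0.5285 -0.3603] ydir -1.089 0.09577961389740122 0.045016797752976956
[ 0.528  -0.3603] ydir -1.106 0.0587097562718963 0.020483591828241096
[ 0.52625871 -0.35742267  0.035     ]
```

```bash
sed -i 's/y\*=np.sign(y@R0\[:,1\])/y*=np.sign(y[0])/' h.py
python3 - <<'E'
from h import *
a=.481
row((.5282,-.3603,.147),(np.cos(a),np.sin(a),0))
E
```

```text
from [ 0.5648 -0.333   0.3256] turn [ 0.     -0.     -0.2597] shift [-0.2231  0.05    0.8929]
```

Call:
send_rows(moves="0 0 -0.26 -0.223 0.05 0.893 0;0 0 -0.26 -0.223 0.05 0.893 0;0 0 -0.26 -0.223 0.05 0.893 0;0 0 -0.26 -0.223 0.05 0.893 0;0 0 -0.26 -0.223 0.05 0.893 0;0 0 -0.26 -0.223 0.05 0.893 0;0 0 -0.26 -0.223 0.05 0.893 0;0 0 -0.26 -0.223 0.05 0.893 0;0 0 -0.26 -0.223 0.05 0.893 0;0 0 -0.26 -0.223 0.05 0.893 0;0 0 -0.26 -0.223 0.05 0.893 0;0 0 -0.26 -0.223 0.05 0.893 0")

```text
time: 4.0
eef_pos: [0.53, -0.3586, 0.1468]
tcp_rot: [0.516, 0.856, 0.0, 0.0]
contact_force: [1.0, 0.8, -0.1]
opening: 0.497
finger_force: 0.0
```

Run:
```python
from m import *
a=.481
row((.5282,-.3603,.047),(np.cos(a),np.sin(a),0))
c=ctrl.read_camera("wrist"); save(c,"w3.png")
```

```text
from [ 0.53   -0.3586  0.1468] turn [0.     0.     0.0008] shift [-0.0034 -0.0117  0.4991]
```

View pics/w3.png

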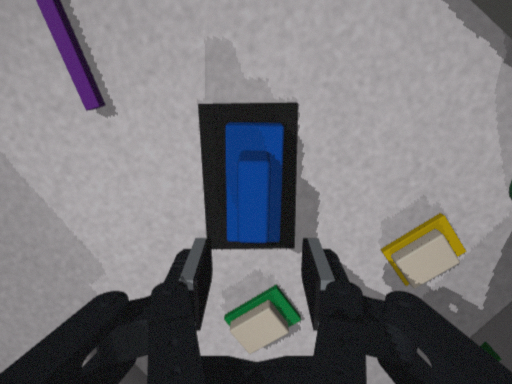

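The scraper handle (≈(254,200)) is centred between the jaws and lined up. Lower and grip.

Call:
send_rows(moves="0 0 0 -0.003 -0.01 0.15 0;0 0 0 -0.003 -0.01 0.3 0;0 0 0 -0.003 -0.01 0.4 0;0 0 0 -0.003 -0.01 0.5 0;0 0 0 -0.003 -0.01 0.5 0;0 0 0 -0.003 -0.01 0.5 -1;0 0 0 -0.003 -0.01 0.5 -1;0 0 0 -0.003 -0.01 0.5 -1;0 0 0 -0.003 -0.01 0.5 -1;0 0 0 -0.003 -0.01 0.5 -1", newtons=90)

```text
time: 5.3
eef_pos: [0.5291, -0.3609, 0.048]
tcp_rot: [0.516, 0.857, -0.0, 0.001]
contact_force: [-0.1, -1.1, 5.8]
opening: 0.245
finger_force: 88.7
```

Call:
send_rows(moves="0 0 0 0 0 -0.1 -1;0 0 0 0 0 -0.3 -1;0 0 0 0 0 -0.5 -1;0 0 0 0 0 -0.7 -1;0 0 0 0 0 -0.7 -1;0 0 0 0 0 -0.7 -1")

```text
time: 6.05
eef_pos: [0.5276, -0.3595, 0.1854]
tcp_rot: [0.516, 0.857, 0.0, -0.001]
contact_force: [-0.9, -0.6, -1.5]
opening: 0.246
finger_force: 88.0
```

Run:
```python
from h import *
s=ctrl.get_state(); print(s["opening"])
a=TY
row(tray(.075,.031,.19),(np.cos(a),np.sin(a),0))
```

```text
0.24593522833958234
from [ 0.5276 -0.3595  0.1854] turn [-0.0003 -0.0003  0.0996] shift [ 1.0185  1.3522 -0.0215]
```

Call:
send_rows(moves="0 0 0.02 0.15 0.2 0 -1;0 0 0.05 0.3 0.4 0 -1;0 0 0.07 0.45 0.6 0 -1;0 0 0.1 0.6 0.8 0 -1;0 0 0.1 0.75 1 0 -1;0 0 0.1 0.75 1 0 -1")

```text
time: 6.8
eef_pos: [0.6344, -0.1303, 0.1834]
tcp_rot: [0.754, 0.657, -0.001, -0.003]
contact_force: [-0.5, -0.6, -1.2]
opening: 0.246
finger_force: 88.3
```

Run:
```python
from h import *
a=TY
row(tray(.075,.031,.13),(np.cos(a),np.sin(a),0))
```

```text
from [ 0.6344 -0.1303  0.1834] turn [-0.0009 -0.0003  0.0003] shift [0.4076 0.1316 0.2672]
```

Call:
send_rows(moves="0 0 0 0.2 0.07 0.1 -1;0 0 0 0.408 0.13 0.2 -1;0 0 0 0.408 0.13 0.267 -1;0 0 0 0.408 0.13 0.267 -1;0 0 0 0.408 0.13 0.267 -1")

```text
time: 7.42
eef_pos: [0.672, -0.0586, 0.1333]
tcp_rot: [0.756, 0.655, -0.0, 0.0]
contact_force: [0.8, 0.1, -0.7]
opening: 0.245
finger_force: 88.4
```

Run:
```python
from m import *
a=TY; R["wax"]=((12,50,60),(24,200,255))
c=ctrl.read_camera("top"); save(c,"top1.png",(190,120,310,260),4)
for ca,ce,r,_ in blobs(c,"wax",40,(220,120,310,250)): print(ca,ce,totray(plane(c,*ce,.054)))
row(tray(.075,.031,.088),(np.cos(a),np.sin(a),0))
row(tray(-.094,.031,.088),(np.cos(a),np.sin(a),0))
```

```text
103 [257.45631068 130.97087379] [0.14765911 0.0419239 ]
134 [281.76119403 191.11940299] [-0.02056266 -0.06044098]
from [ 0.6723 -0.0586  0.134 ] turn [ 0.0002  0.0001 -0.0007] shift [ 0.0273 -0.0091  0.2301]
from [ 0.6723 -0.0586  0.134 ] turn [ 0.0002  0.0001 -0.0007] shift [ 0.0235 -0.8541  0.2293]
```

View pics/top1.png

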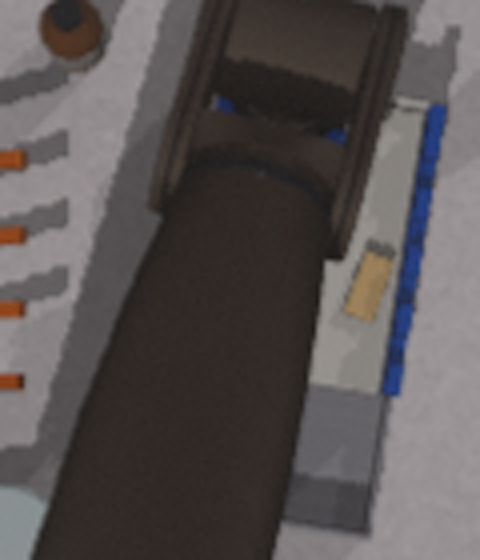

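The arm hides the left wax pieces, as expected; the right one hasn't moved. Lower onto the deck.

Call:
send_rows(moves="0 0 0 0.027 -0.009 0.1 -1;0 0 0 0.027 -0.009 0.18 -1;0 0 0 0.027 -0.009 0.21 -1;0 0 0 0.027 -0.009 0.23 -1;0 0 0 0.027 -0.009 0.23 -1")

```text
time: 8.1
eef_pos: [0.6717, -0.0515, 0.0877]
tcp_rot: [0.755, 0.655, 0.0, 0.0]
contact_force: [-0.2, -0.6, -1.1]
opening: 0.244
finger_force: 88.7
```

Run:
```python
from m import *
a=TY
print(ctrl.get_state()["contact_force"])
row(tray(-.096,.031,.088),(np.cos(a),np.sin(a),0))
```

```text
[-0.21791012 -0.6099384  -1.14822255]
from [ 0.6717 -0.0515  0.0877] turn [ 0.0002  0.     -0.0004] shift [-0.0097 -0.8557 -0.0027]
```

Call:
send_rows(moves="0 0 0 0 -0.08 0 -1;0 0 0 -0.002 -0.16 0 -1;0 0 0 -0.002 -0.24 0 -1;0 0 0 -0.004 -0.32 0 -1;0 0 0 -0.004 -0.4 0 -1;0 0 0 -0.006 -0.48 0 -1;0 0 0 -0.006 -0.56 0 -1;0 0 0 -0.008 -0.64 0 -1;0 0 0 -0.008 -0.72 0 -1;0 0 0 -0.01 -0.8 0 -1;0 0 0 -0.01 -0.855 0 -1;0 0 0 -0.01 -0.855 0 -1")

```text
time: 9.6
eef_pos: [0.5015, -0.0292, 0.0876]
tcp_rot: [0.755, 0.655, 0.0, 0.0]
contact_force: [0.5, 0.1, -1.3]
opening: 0.242
finger_force: 88.4
```

Call:
send_rows(moves="0 0 0 0 0 0 -1;0 0 0 0 0 0 -1;0 0 0 0 0.1 -0.2 -1;0 0 0 0 0.3 -0.35 -1;0 0 0 0 0.6 -0.35 -1;0 0 0 0 0.855 -0.35 -1;0 0 0 -0.33 0.855 -0.35 -1;0 0 0 -0.33 0.855 -0.35 -1;0 0 0 -0.33 0.855 -0.35 -1")

```text
time: 10.72
eef_pos: [0.6615, -0.1191, 0.1567]
tcp_rot: [0.756, 0.655, -0.0, -0.001]
contact_force: [-0.2, 0.3, -1.8]
opening: 0.246
finger_force: 88.8
```

Run:
```python
from m import *
a=TY
for n in("top","scene"):
  c=ctrl.read_camera(n); save(c,n+"2.png",(190,120,310,260) if n=="top" else (150,130,350,290),4)
  for ca,ce,r,_ in blobs(c,"wax",30,(190,120,330,270)): print(n,ca,ce,totray(plane(c,*ce,.054)),totray(plane(c,*ce,.015)))
row(tray(.075,-.031,.088),(np.cos(a),np.sin(a),0))
```

```text
top 191 [292.73298429 136.33507853] [ 0.14984661 -0.06644105] [ 0.15867328 -0.0694898 ]
scene 132 [229.75       188.90909091] [-0.01534102 -0.05481895] [-0.04002925 -0.09820338]
scene 44 [289.5        204.04545455] [-0.10659661  0.09712508] [-0.13704853  0.0633374 ]
from [ 0.6615 -0.1179  0.1572] turn [-0.0001 -0.0001 -0.0003] shift [0.018  0.004  0.3458]
```

View pics/scene2.png

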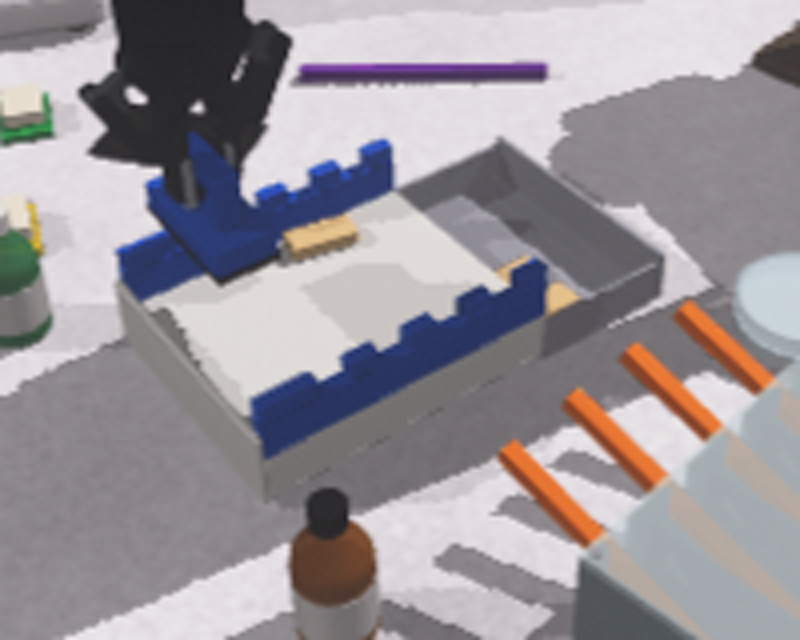

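The left half of the deck is clear. The two wax pieces are in the pan near (515,270) and (560,295), and one is left at (320,237). Second stroke.

Call:
send_rows(moves="0 0 0 0.015 0.004 0.15 -1;0 0 0 0.015 0.004 0.25 -1;0 0 0 0.015 0.004 0.32 -1;0 0 0 0.015 0.004 0.345 -1;0 0 0 0.015 0.004 0.345 -1")

```text
time: 11.45
eef_pos: [0.6633, -0.116, 0.0887]
tcp_rot: [0.755, 0.655, 0.0, 0.0]
contact_force: [0.7, 0.5, -1.0]
opening: 0.24
finger_force: 88.9
```

Call:
send_rows(moves="0 0 0 0 -0.08 0 -1;0 0 0 -0.002 -0.16 0 -1;0 0 0 -0.002 -0.24 0 -1;0 0 0 -0.004 -0.32 0 -1;0 0 0 -0.004 -0.4 0 -1;0 0 0 -0.006 -0.48 0 -1;0 0 0 -0.006 -0.56 0 -1;0 0 0 -0.008 -0.64 0 -1;0 0 0 -0.008 -0.72 0 -1;0 0 0 -0.01 -0.8 0 -1;0 0 0 -0.01 -0.865 0 -1;0 0 0 -0.01 -0.865 0 -1")

```text
time: 12.95
eef_pos: [0.4911, -0.0935, 0.0889]
tcp_rot: [0.755, 0.655, 0.0, 0.0]
contact_force: [-0.4, 0.0, -1.4]
opening: 0.238
finger_force: 88.8
```

Call:
send_rows(moves="0 0 0 0 0 0 -1;0 0 0 0 0 0 -1;0 0 0 0 0.1 -0.2 -1;0 0 0 0 0.3 -0.35 -1;0 0 0 0 0.6 -0.5 -1;0 0 0 -0.3 0.8 -0.5 -1;0 0 0 -0.6 0.8 -0.5 -1;0 0 0 -0.8 0.8 -0.5 -1;0 0 0 -0.8 0.8 -0.5 -1;0 0 0 -0.8 0.8 -0.5 -1")

```text
time: 14.2
eef_pos: [0.6271, -0.2742, 0.1876]
tcp_rot: [0.756, 0.655, 0.0, -0.001]
contact_force: [-0.1, 0.1, -0.9]
opening: 0.244
finger_force: 88.9
```

Run:
```python
from m import *
a=.481
for n in("top","scene"):
  c=ctrl.read_camera(n); save(c,n+"3.png",(215,120,325,270) if n=="top" else (150,130,350,290),4)
  for ca,ce,r,_ in blobs(c,"wax",30,(190,120,330,270)): print(n,ca,ce,totray(plane(c,*ce,.054)),totray(plane(c,*ce,.015)))
  if n=="top": T=c["image"][120:270,215:325]
  else: S=c["image"][150:250,190:340]
im=np.hstack([cv2.resize(T,(330,450)),cv2.resize(S,(450,450))])
cv2.imwrite("pics/c3.png",im[:,:,::-1])
row((.5272,-.3625,.15),(np.cos(a),np.sin(a),0))
```

```text
top 131 [236.90839695 218.97709924] [-0.12541388  0.05841121] [-0.12489034  0.05912859]
top 131 [248.54198473 221.23664122] [-0.12630739  0.02304364] [-0.12581081  0.02269416]
top 129 [276.4496124  225.81395349] [-0.12597266 -0.06153792] [-0.12546598 -0.06443877]
scene 65 [262.         183.47692308] [-0.10246463 -0.01965282] [-0.13265558 -0.06081616]
scene 43 [289.48837209 203.97674419] [-0.10675303  0.09689212] [-0.13721483  0.06308973]
from [ 0.6273 -0.2732  0.1879] turn [-0.0001 -0.0001 -0.0989] shift [-0.5124 -0.433   0.1897]
```

View pics/c3.png

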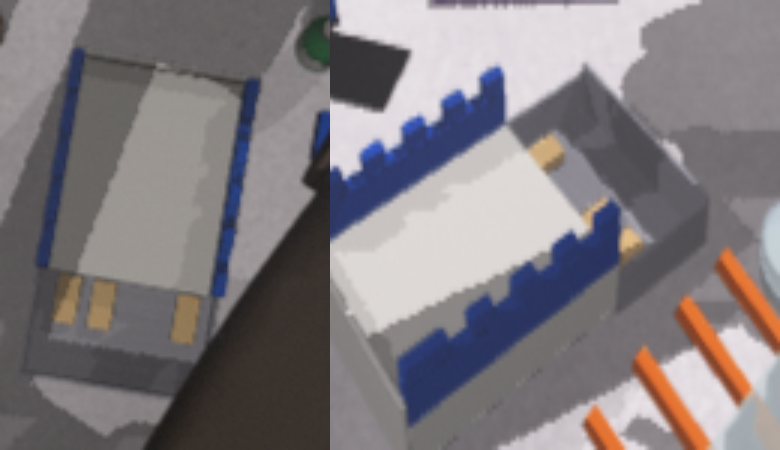

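Top and scene crops: the deck is clear and all three wax pieces lie in the pan. Now return the scraper to the mat.

Call:
send_rows(moves="0 0 -0.02 -0.15 -0.12 0 -1;0 0 -0.05 -0.3 -0.25 0.05 -1;0 0 -0.08 -0.45 -0.38 0.1 -1;0 0 -0.099 -0.512 -0.433 0.15 -1;0 0 -0.099 -0.512 -0.433 0.19 -1;0 0 -0.099 -0.512 -0.433 0.19 -1;0 0 -0.099 -0.512 -0.433 0.19 -1")

```text
time: 15.18
eef_pos: [0.528, -0.3627, 0.1508]
tcp_rot: [0.518, 0.855, 0.0, 0.0]
contact_force: [-0.0, 0.8, -0.7]
opening: 0.246
finger_force: 88.9
```

Run:
```python
from m import *
a=.485
row((.5272,-.3625,.0475),(np.cos(a),np.sin(a),0))
c=ctrl.read_camera("wrist"); np.save("w4.npy",c,allow_pickle=True); save(c,"w4.png",None)
for ca,ce,r,_ in blobs(c,"blue",80): print(ca,ce,r)
```

```text
from [ 0.528  -0.3627  0.1508] turn [ 0.0001  0.0001 -0.0006] shift [ 0.0033 -0.0032  0.5164]
14657 [255.99269973 229.94964863] ((256.0, 244.5), (205.0, 94.0), 90.0)
```

View pics/w4.png

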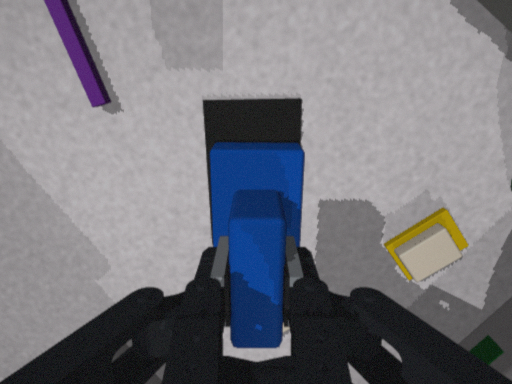

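The scraper is held straight above the mat (mat columns 206–300, scraper 210–303). Lower to the mat and release.

Call:
send_rows(moves="0 0 0 0.003 0 0.2 -1;0 0 0 0.003 0 0.35 -1;0 0 0 0.003 0 0.44 -1;0 0 0 0.003 0 0.48 -1;0 0 0 0.003 0 0.505 -1;0 0 0 0.003 0 0.515 -1;0 0 0 0.003 0 0.515 -1;0 0 0 0.003 0 0.515 0;0 0 0 0.003 0 0.515 0;0 0 0 0.003 0 0.515 0;0 0 0 0.003 0 0.4 0;0 0 0 0.003 0 0.3 0")

```text
time: 16.73
eef_pos: [0.5267, -0.3632, 0.0912]
tcp_rot: [0.519, 0.855, -0.0, 0.0]
contact_force: [-0.1, -0.3, 0.3]
opening: 0.499
finger_force: 0.0
```

Call:
send_rows(moves="0 0 0 0 0 -0.3 0;0 0 0 0 0 -0.6 0;0 0 0 0.5 0 -0.8 0;0 0 0 1 0 -0.8 0;0 0 0 1 0 -0.8 0;0 0 0 1 0 -0.8 0")

```text
time: 17.48
eef_pos: [0.4332, -0.1834, 0.2514]
tcp_rot: [0.518, 0.856, 0.0, 0.001]
contact_force: [0.4, -0.8, 0.7]
opening: 0.499
finger_force: 0.0
```

Run:
```python
from m import *
c=ctrl.read_camera("top"); np.save("t4.npy",c,allow_pickle=True)
for ca,ce,r,_ in blobs(c,"blue",80): print(ca,ce,r, plane(c,*ce,.035))
row((.50,.03,.34),(1,0,0))
```

```text
264 [234.93939394 171.45075758] ((234.75674438476562, 171.95944213867188), (4.109973907470703, 73.32193756103516), 9.462323188781738) [0.62162569 0.01262057 0.035     ]
273 [292.79120879 183.38095238] ((292.9219970703125, 182.48751831054688), (4.265743732452393, 72.32015228271484), 9.090276718139648) [ 0.59039082 -0.16520487  0.035     ]
447 [355.43624161 206.80536913] ((355.6115417480469, 206.64234924316406), (14.86560344696045, 31.849262237548828), 64.44003295898438) [ 0.52414371 -0.35910121  0.035     ]
from [ 0.4332 -0.1831  0.2516] turn [0.0002 0.0001 0.0768] shift [ 0.7885  0.7907 -0.4421]
```

Call:
send_rows(moves="0 0 0.077 0.6 0.9 -0.44 0;0 0 0.077 0.6 0.9 -0.44 0;0 0 0.077 0.6 0.9 -0.44 0;0 0 0.077 0.6 0.9 -0.44 0;0 0 0.077 0.6 0.9 -0.44 0;0 0 0.077 0.6 0.9 -0.44 0")

```text
time: 18.27
eef_pos: [0.5389, 0.0031, 0.3377]
tcp_rot: [0.708, 0.706, -0.001, -0.0]
contact_force: [-0.7, -0.5, -0.3]
opening: 0.499
finger_force: 0.0
```

Run:
```python
from m import *
row((.56,.05,.34),(1,0,0))
```

```text
from [0.5389 0.0031 0.3377] turn [-0.0002  0.0001 -0.0006] shift [ 0.2348  0.1048 -0.0115]
```

Call:
send_rows(moves="0 0 0 0.235 0.105 -0.01 0;0 0 0 0.235 0.105 -0.01 0;0 0 0 0.235 0.105 -0.01 0")

```text
time: 18.65
eef_pos: [0.5592, 0.0493, 0.3393]
tcp_rot: [0.709, 0.705, -0.001, -0.0]
contact_force: [0.4, 0.1, -0.1]
opening: 0.5
finger_force: 0.0
```

Run:
```python
from m import *
c=ctrl.read_camera("wrist"); np.save("w5.npy",c,allow_pickle=True); save(c,"w5.png",None,1.5)
for ca,ce,r,_ in blobs(c,"orange",60): print(ca,ce.round(1),cv2.boxPoints(r).round(1).tolist())
```

```text
975 [336.2  42. ] [[328.20001220703125, 3.0999999046325684], [341.1000061035156, 2.5999999046325684], [344.1000061035156, 80.80000305175781], [331.20001220703125, 81.30000305175781]]
863 [284.8  43.1] [[277.6000061035156, 5.0], [289.0, 4.699999809265137], [291.6000061035156, 81.9000015258789], [280.20001220703125, 82.30000305175781]]
820 [235.   44.9] [[228.60000610351562, 7.0], [239.3000030517578, 6.699999809265137], [241.60000610351562, 83.9000015258789], [230.89999389648438, 84.19999694824219]]
889 [186.9  46.9] [[179.60000610351562, 8.300000190734863], [191.60000610351562, 7.900000095367432], [194.10000610351562, 85.0], [182.10000610351562, 85.4000015258789]]
```

View pics/w5.png

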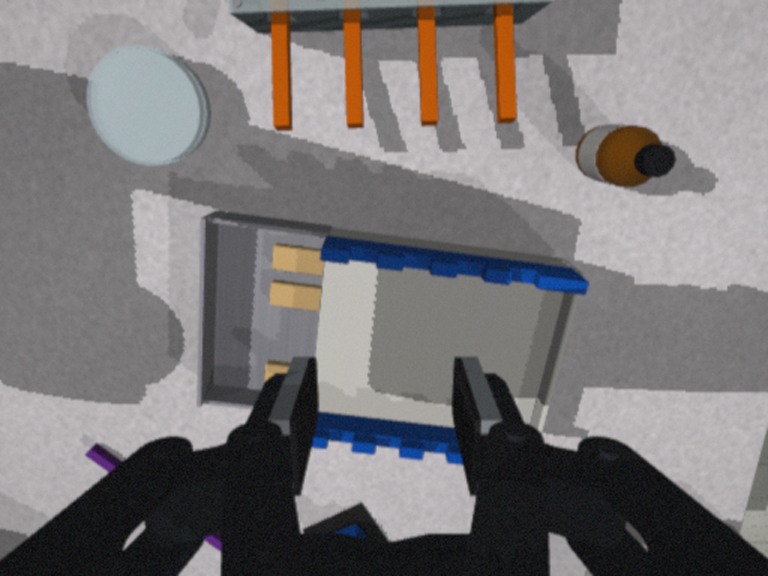

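Wrist view: the rods hang at columns ≈281, 353, 428 and 506, with tips at rows ≈122–128. The left rail runs (325,250)–(585,280) with four visible notches, and the wax is in the pan.

Run:
```python
from m import *
c=np.load("w5.npy",allow_pickle=True).item(); t=np.load("top0.npy",allow_pickle=True).item(); s=np.load("scene0.npy",allow_pickle=True).item()
tips=[]
for n,c in (("w",c),("t",t)):
  for ca,ce,r,px in blobs(c,"orange",60,None):
    b=cv2.boxPoints(r)
    # tip = end nearest -y world; 
    P=np.array([plane(c,*q,.083)[:2] for q in b]); o=np.argsort(P[:,1]); tip=P[o[:2]].mean(0)
    P2=np.array([plane(c,*q,.064)[:2] for q in b]); far=P2[o[2:]].mean(0)
    print(n,"tip",tip.round(4),"far",far.round(4),"dir",np.degrees(np.arctan2(*(far-tip)[::-1])).round(2))
# triangulate rod centroids top/scene
# left rail notches in w5: rail blob profile
c=np.load("w5.npy",allow_pickle=True).item()
for ca,ce,r,px in blobs(c,"blue",150): print("blue",ca,ce.round(1),cv2.boxPoints(r).round(1).tolist())
img=cv2.resize(c["image"][150:205,205:400],None,fx=4,fy=4,interpolation=cv2.INTER_CUBIC); cv2.imwrite("pics/rail.png",img[:,:,::-1])
```

```text
w tip [0.6484 0.1266] far [0.6438 0.2071] dir 93.21
w tip [0.5914 0.1258] far [0.5884 0.2055] dir 92.19
w tip [0.5366 0.124 ] far [0.5349 0.2038] dir 91.23
w tip [0.4833 0.1231] far [0.4823 0.2028] dir 90.73
t tip [0.6476 0.1294] far [0.644  0.2001] dir 92.96
t tip [0.592  0.1276] far [0.5879 0.1976] dir 93.33
t tip [0.5355 0.1255] far [0.5347 0.1954] dir 90.64
t tip [0.4829 0.1265] far [0.4814 0.1962] dir 91.21
blue 2668 [302.4 175.9] [[213.10000610351562, 172.8000030517578], [215.3000030517578, 156.39999389648438], [392.6000061035156, 180.0], [390.3999938964844, 196.39999389648438]]
blue 1956 [257.6 290.7] [[206.6999969482422, 297.5], [209.39999389648438, 274.5], [310.5, 286.1000061035156], [307.8999938964844, 309.20001220703125]]
```

View pics/rail.png

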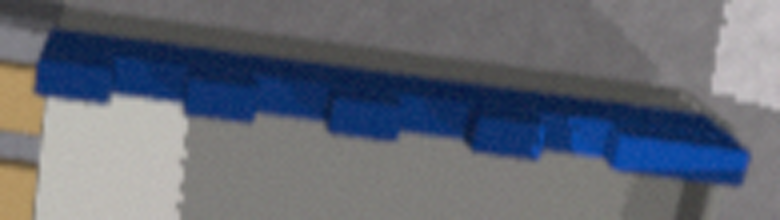

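```bash
cat >> h.py <<'E'
RX={1:.645,2:.5895,3:.536,4:.4837}
D=np.array([-.0295,.9389,-.343]); N=np.array([-.0108,.343,.939]); YB=(np.cos(.031),np.sin(.031),0)
def gpt(k,up=0,dx=0): return np.array([RX[k]+dx,.1667+.031*(RX[k]-.565),.0712])-.005*N+up*N
E
python3 - <<'E'
from h import *
print(gpt(1),gpt(1,.08)); row(gpt(1,.08),YB,N)
E
```

```text
[0.645054 0.167465 0.066505] [0.64419  0.194905 0.141625]
from [0.5592 0.0492 0.3395] turn [-0.0013 -0.0557 -0.0057] shift [0.7313 0.4223 0.9886]
```

Call:
send_rows(moves="0 -0.02 -0.003 0.3 0.2 0.2 0;0 -0.04 -0.006 0.6 0.4 0.5 0;-0.001 -0.056 -0.006 0.731 0.422 0.75 0;-0.001 -0.056 -0.006 0.731 0.422 0.988 0;-0.001 -0.056 -0.006 0.731 0.422 0.988 0;-0.001 -0.056 -0.006 0.731 0.422 0.988 0;-0.001 -0.056 -0.006 0.731 0.422 0.988 0")

```text
time: 19.58
eef_pos: [0.6463, 0.1955, 0.1464]
tcp_rot: [0.685, 0.707, -0.12, 0.127]
contact_force: [0.5, 0.5, 0.6]
opening: 0.5
finger_force: 0.0
```

Run:
```python
from m import *
row(gpt(1),YB,N)
c=ctrl.read_camera("wrist"); np.save("w6.npy",c,allow_pickle=True); save(c,"w6.png")
for ca,ce,r,_ in blobs(c,"orange",60): print(ca,ce.round(1),cv2.boxPoints(r).round(1).tolist())
print(proj(c,gpt(1)+.005*N), proj(c,gpt(1)+.005*N-.046*D),proj(c,gpt(2)+.005*N))
```

```text
from [0.6463 0.1955 0.1464] turn [0.0008 0.0001 0.    ] shift [ 0.0059 -0.0126  0.4233]
2207 [ 14.  222.6] [[-12.399999618530273, 175.8000030517578], [15.199999809265137, 169.5], [36.5, 262.6000061035156], [8.899999618530273, 268.8999938964844]]
2289 [ 90.  217.7] [[69.69999694824219, 173.10000610351562], [95.0999984741211, 168.8000030517578], [110.9000015258789, 263.70001220703125], [85.5, 267.8999938964844]]
1779 [170.2 214.7] [[156.3000030517578, 173.10000610351562], [177.8000030517578, 171.3000030517578], [185.5, 263.79998779296875], [164.0, 265.6000061035156]]
1632 [254.6 218.2] [[246.0, 173.0], [263.0, 173.0], [263.0, 265.0], [246.0, 265.0]]
[253.3769865  202.18704351] [253.57445656 263.01092678] [169.99362576 202.35783768]
```

View pics/w6.png

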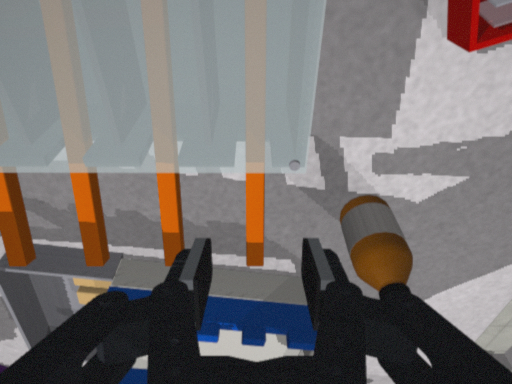

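Rod 1 is centred between the jaws (column 254 against 253 predicted). The bottle is to the right at ≈(380,250), so I'll check clearance before pulling.

Call:
send_rows(moves="0 0 0 0.006 -0.006 0.15 0;0 0 0 0.006 -0.008 0.28 0;0 0 0 0.006 -0.008 0.37 0;0 0 0 0.006 -0.008 0.42 0;0 0 0 0.006 -0.008 0.42 0;0 0 0 0.006 -0.008 0.42 -1;0 0 0 0.006 -0.008 0.42 -1;0 0 0 0.006 -0.008 0.42 -1;0 0 0 0.006 -0.008 0.42 -1;0 0 0 0.006 -0.008 0.42 -1", newtons=110)

```text
time: 20.88
eef_pos: [0.6444, 0.1692, 0.0644]
tcp_rot: [0.684, 0.708, -0.121, 0.126]
contact_force: [0.4, 1.3, 3.3]
opening: 0.123
finger_force: 107.4
```

Run:
```python
from m import *
s=ctrl.get_state(); print(s["opening"],s["contact_force"],s["finger_force"])
t=np.load("top0.npy",allow_pickle=True).item(); c=np.load("w6.npy",allow_pickle=True).item()
print("bottle",plane(t,208,127,.1),plane(c,397,280,.105),plane(c,375,235,.06))
p=gpt(1)
row(p-.16*D,YB,N)
```

```text
0.12305557768948663 [0.44666571 1.31079886 3.27292858] 107.40403532981873
bottle [0.74137896 0.09345315 0.1       ] [0.74096188 0.1332017  0.105     ] [0.74039165 0.1289231  0.06      ]
from [0.6444 0.1692 0.0644] turn [0.0004 0.0001 0.0005] shift [-8.122e-01  6.000e-04 -6.000e-03]
```

Call:
send_rows(moves="0 0 0 -0.03 0 -0.01 -1;0 0 0 -0.1 0 -0.012 -1;0 0 0 -0.17 0 -0.012 -1;0 0 0 -0.25 0 -0.012 -1;0 0 0 -0.33 0 -0.012 -1;0 0 0 -0.41 0 -0.012 -1;0 0 0 -0.49 0 -0.012 -1;0 0 0 -0.57 0 -0.012 -1;0 0 0 -0.65 0 -0.012 -1;0 0 0 -0.73 0 -0.012 -1;0 0 0 -0.81 0 -0.012 -1;0 0 0 -0.81 0 -0.012 -1")

```text
time: 22.38
eef_pos: [0.6495, 0.0164, 0.1224]
tcp_rot: [0.685, 0.707, -0.121, 0.126]
contact_force: [0.2, -0.4, -0.7]
opening: 0.117
finger_force: 107.1
```

Run:
```python
from m import *
s=ctrl.get_state(); print(s["contact_force"],s["opening"])
c=ctrl.read_camera("scene"); save(c,"s7.png",(200,100,400,260),3)
yt=(np.cos(TY),np.sin(TY),0)
row(tray(.066,-.064,.15),yt)
```

```text
[ 0.20814366 -0.41721128 -0.7122258 ] 0.11684172388141002
from [0.6492 0.0172 0.1219] turn [0.0049 0.0558 0.0272] shift [-0.8132 -0.0269  0.1485]
```

View pics/s7.png

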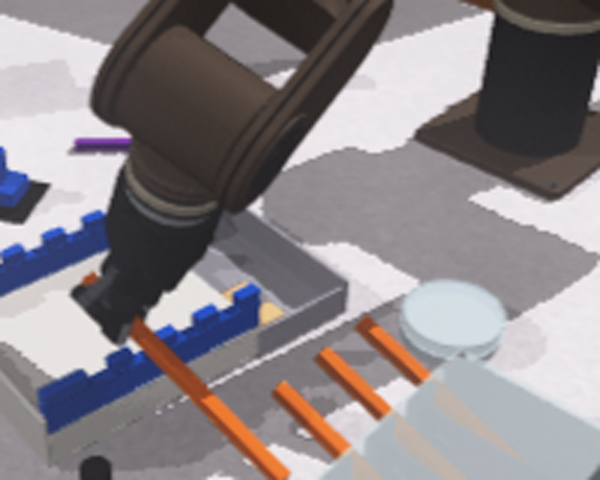

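Scene: rod 1 is fully out of the box and held over the tray at about its original slope. That was my last picture view, so from here I check with numbers only. Lift, level, and carry to the rear notches.

Call:
send_rows(moves="0 0 0 -0.05 0 -0.15 -1;0 0 0 -0.1 0 -0.28 -1;0.001 0.02 0.01 -0.25 -0.01 -0.25 -1;0.002 0.04 0.02 -0.4 -0.02 -0.15 -1;0.004 0.056 0.027 -0.55 -0.027 -0.05 -1;0.005 0.056 0.027 -0.7 -0.027 0.07 -1;0.005 0.056 0.027 -0.813 -0.027 0.148 -1;0.005 0.056 0.027 -0.813 -0.027 0.148 -1;0.005 0.056 0.027 -0.813 -0.027 0.148 -1")

```text
time: 23.55
eef_pos: [0.6493, -0.1443, 0.1497]
tcp_rot: [0.754, 0.657, -0.0, -0.001]
contact_force: [-0.1, 0.8, -1.3]
opening: 0.115
finger_force: 107.2
```

```bash
cat >> m.py <<'E'
def rodsee(names=("top","scene"),z=.082,amin=60):
    for n in names:
        c=ctrl.read_camera(n)
        for ca,ce,r,px in blobs(c,"orange",amin,(205,120,310,260) if n=="top" else (170,120,330,290)if n=="scene" else None):
            b=cv2.boxPoints(r); L=np.argsort([np.linalg.norm(b[0]-b[i]) for i in (1,2,3)])
            e1=(b[0]+b[1+L[0]])/2; e2=b.sum(0)-2*e1; e2=e2/2
            zz=z
            P1,P2=plane(c,*e1,zz),plane(c,*e2,zz)
            a,q=totray(P1),totray(P2)
            print(n,ca,"ends tray",a.round(4),q.round(4),"len",np.linalg.norm(a-q).round(4))
E
python3 - <<'E'
from m import *
s=ctrl.get_state(); print(s["eef_pos"],s["opening"],s["contact_force"])
rodsee(("top","scene","wrist"),.157,30)
row(tray(.066,-.064,.072),(np.cos(TY),np.sin(TY),0))
# rail notch check: blue rail top-edge columns in scene0 via proj of predicted notch centres
E
```

```text
[ 0.64934412 -0.1442735   0.14968322] 0.11505012864252326 [-0.12481949  0.77526082 -1.28403947]
top 118 ends tray [0.067  0.1086] [ 0.0664 -0.0011] len 0.1096
scene 256 ends tray [ 0.0671 -0.0649] [0.0667 0.1114] len 0.1764
scene 76 ends tray [-0.0747  0.2338] [-0.0689  0.2699] len 0.0366
scene 167 ends tray [-0.0284  0.241 ] [-0.0202  0.3099] len 0.0694
scene 178 ends tray [0.0185 0.2487] [0.0236 0.3164] len 0.0679
wrist 11008 ends tray [0.066  0.0413] [ 0.0669 -0.1071] len 0.1485
from [ 0.6496 -0.1439  0.1502] turn [-0.0002 -0.0001  0.0006] shift [-0.0098  0.0004  0.391 ]
```

Run:
```python
from m import *
c=np.load("w5.npy",allow_pickle=True).item()
for (x,y) in [(113,70),(190,82),(258,90),(333,98),(400,105),(475,116),(543,125),(611,137)]:
    print(totray(plane(c,205+x/4,150+y/4,.084)).round(4))
c=ctrl.read_camera("scene")
hsv=cv2.cvtColor(c["image"],cv2.COLOR_RGB2HSV); m=cv2.inRange(hsv,*R["blue"])>0
s=np.load("scene0.npy",allow_pickle=True).item()
m=cv2.inRange(cv2.cvtColor(s["image"],cv2.COLOR_RGB2HSV),*R["blue"])>0
# profile along rail at z=.079 for both rails, mid-thickness planes: inner/outer faces facing camera
for yf in (.094,-.082):
    xs=np.arange(-.1,.118,.001); v=[]
    for x in xs:
        u=proj(s,tray(x,yf,.078)); v.append(m[int(round(u[1])),int(round(u[0]))])
    v=np.array(v); e=np.nonzero(np.diff(v.astype(int)))[0]; print(yf,(xs[e]*1000).round())
```

```text
[-0.0755  0.0931]
[-0.0524  0.0925]
[-0.0319  0.0927]
[-0.0093  0.0933]
[0.0109 0.0939]
[0.0339 0.0935]
[0.0547 0.0935]
[0.0759 0.0925]
0.094 [-95.]
-0.082 [-97. -69. -64. -28. -24. -21. -16.  18.  22.  28.  30.  66.  67.  72.
  74.]
```

Call:
send_rows(moves="0 0 0 -0.01 0 0.12 -1;0 0 0 -0.01 0 0.22 -1;0 0 0 -0.01 0 0.3 -1;0 0 0 -0.01 0 0.35 -1;0 0 0 -0.01 0 0.38 -1;0 0 0 -0.01 0 0.392 -1;0 0 0 -0.01 0 0.392 -1")

```text
time: 24.62
eef_pos: [0.6492, -0.1473, 0.0718]
tcp_rot: [0.754, 0.657, -0.0, -0.001]
contact_force: [-0.0, 0.2, -1.2]
opening: 0.117
finger_force: 107.2
```

Call:
send_rows(moves="0 0 0 0 0.004 0.008 -1;0 0 0 0 0.004 0.016 -1;0 0 0 0 0.004 0.016 -1")

```text
time: 25.0
eef_pos: [0.6503, -0.1475, 0.0697]
tcp_rot: [0.754, 0.657, -0.0, -0.0]
contact_force: [-2.0, 0.2, 5.7]
opening: 0.114
finger_force: 108.1
```

Call:
send_rows(moves="0 0 0 0 0 0 -0.4;0 0 0 0 0 0 -0.4;0 0 0 0 0 0 -0.4;0 0 0 0 0 -0.1 -0.4;0 0 0 0 0 -0.3 -0.4;0 0 0 0 0 -0.6 -0.4;0 0 0 0.3 -0.3 -0.8 0;0 0 0 0.6 -0.4 -0.8 0;0 0 0 1 -0.4 -0.8 0;0 0 0 1 -0.4 -0.8 0;0 0 0 1 -0.4 -0.8 0")

```text
time: 26.38
eef_pos: [0.5981, 0.0645, 0.2306]
tcp_rot: [0.752, 0.659, 0.001, 0.0]
contact_force: [0.5, -0.6, -0.7]
opening: 0.5
finger_force: 0.0
```

Run:
```python
from m import *
s=ctrl.get_state(); print(s["eef_pos"],s["opening"])
rodsee(("scene","wrist","top"),.082,30)
row(gpt(2,.08),YB,N)
```

```text
[0.5981001  0.06447354 0.23056657] 0.5001756327918271
scene 299 ends tray [ 0.0713 -0.1093] [0.0723 0.1137] len 0.223
scene 75 ends tray [-0.1392  0.1761] [-0.1326  0.2174] len 0.0419
scene 171 ends tray [-0.0873  0.184 ] [-0.0779  0.263 ] len 0.0795
scene 178 ends tray [-0.0335  0.1929] [-0.0277  0.2704] len 0.0778
scene 41 ends tray [0.1268 0.1977] [0.1296 0.2211] len 0.0236
wrist 1579 ends tray [-0.0408  0.2712] [-0.0295  0.196 ] len 0.0761
wrist 1775 ends tray [-0.0901  0.2641] [-0.084   0.1869] len 0.0774
wrist 1941 ends tray [-0.1381  0.256 ] [-0.1373  0.1777] len 0.0784
wrist 745 ends tray [0.0669 0.0405] [0.0685 0.1086] len 0.0681
top 204 ends tray [0.0679 0.0914] [ 0.0658 -0.1104] len 0.2019
from [0.5982 0.061  0.2293] turn [-0.0048 -0.0557 -0.0265] shift [ 0.6482 -0.1375  0.4385]
```

Call:
send_rows(moves="-0.002 -0.02 -0.01 0.25 -0.05 0.05 0;-0.003 -0.04 -0.02 0.5 -0.1 0.15 0;-0.005 -0.056 -0.026 0.648 -0.137 0.3 0;-0.005 -0.056 -0.026 0.648 -0.137 0.43 0;-0.005 -0.056 -0.026 0.648 -0.137 0.438 0;-0.005 -0.056 -0.026 0.648 -0.137 0.438 0;-0.005 -0.056 -0.026 0.648 -0.137 0.438 0")

```text
time: 27.4
eef_pos: [0.5898, 0.1929, 0.1431]
tcp_rot: [0.687, 0.705, -0.12, 0.127]
contact_force: [-0.3, 0.1, 0.6]
opening: 0.499
finger_force: 0.0
```

```bash
cat > chk.py <<'E'
import sys
from m import *
k=int(sys.argv[1])
row(gpt(k),YB,N)
c=ctrl.read_camera("wrist")
for ca,ce,r,_ in blobs(c,"orange",300): 
    b=cv2.boxPoints(r); o=np.argsort(-b[:,1]); print(ca,ce.round(1),"tip",b[o[:2]].mean(0).round(1),"far",b[o[2:]].mean(0).round(1))
print("pred grasp",proj(c,gpt(k)+.005*N).round(1),"tip",proj(c,gpt(k)+.005*N-.046*D).round(1))
E
python3 chk.py 2
```

```text
from [0.5898 0.1929 0.1431] turn [ 0.0003  0.0001 -0.0009] shift [ 0.0041 -0.0066  0.4063]
1718 [172.7 215.3] tip [178.3 268.1] far [169.6 174.2]
1673 [255.5 221. ] tip [255.5 268. ] far [255.5 175. ]
2275 [ 93.8 220.8] tip [102.2 269.3] far [ 86.3 173.9]
pred grasp [255.1 204.5] tip [255.6 266. ]
```

Call:
send_rows(moves="0 0 0 0.004 -0.006 0.15 0;0 0 0 0.004 -0.006 0.28 0;0 0 0 0.004 -0.006 0.36 0;0 0 0 0.004 -0.006 0.405 0;0 0 0 0.004 -0.006 0.405 0;0 0 0 0.004 -0.006 0.405 -1;0 0 0 0.004 -0.006 0.405 -1;0 0 0 0.004 -0.006 0.405 -1;0 0 0 0.004 -0.006 0.405 -1;0 0 0 0.004 -0.006 0.405 -1")

```text
time: 28.7
eef_pos: [0.5887, 0.167, 0.0655]
tcp_rot: [0.686, 0.706, -0.121, 0.126]
contact_force: [-0.4, 2.0, 3.1]
opening: 0.114
finger_force: 107.5
```

Call:
send_rows(moves="0 0 0 -0.03 0 -0.01 -1;0 0 0 -0.1 0 -0.012 -1;0 0 0 -0.17 0 -0.012 -1;0 0 0 -0.25 0 -0.012 -1;0 0 0 -0.33 0 -0.012 -1;0 0 0 -0.41 0 -0.012 -1;0 0 0 -0.49 0 -0.012 -1;0 0 0 -0.57 0 -0.012 -1;0 0 0 -0.65 0 -0.012 -1;0 0 0 -0.73 0 -0.012 -1;0 0 0 -0.81 0 -0.012 -1;0 0 0 -0.81 0 -0.012 -1")

```text
time: 30.2
eef_pos: [0.5928, 0.0144, 0.1235]
tcp_rot: [0.687, 0.705, -0.121, 0.126]
contact_force: [-0.0, -0.1, -0.9]
opening: 0.114
finger_force: 107.2
```

Run:
```python
from m import *
row(tray(.022,-.064,.15),(np.cos(TY),np.sin(TY),0))
```

```text
from [0.5928 0.0144 0.1235] turn [0.005  0.0559 0.0261] shift [-0.7702  0.0445  0.142 ]
```

Call:
send_rows(moves="0 0 0 -0.05 0 -0.15 -1;0 0 0 -0.1 0 -0.28 -1;0.001 0.02 0.01 -0.25 0.01 -0.25 -1;0.002 0.04 0.02 -0.4 0.02 -0.15 -1;0.004 0.056 0.026 -0.55 0.03 -0.05 -1;0.005 0.056 0.026 -0.7 0.044 0.07 -1;0.005 0.056 0.026 -0.77 0.044 0.142 -1;0.005 0.056 0.026 -0.77 0.044 0.142 -1;0.005 0.056 0.026 -0.77 0.044 0.142 -1")

```text
time: 31.32
eef_pos: [0.6056, -0.1371, 0.1493]
tcp_rot: [0.753, 0.658, -0.0, -0.001]
contact_force: [0.9, 0.8, -1.3]
opening: 0.116
finger_force: 107.3
```

Run:
```python
from m import *
rodsee(("top","scene","wrist"),.157,60)
row(tray(.022,-.064,.07),(np.cos(TY),np.sin(TY),0))
```

```text
top 109 ends tray [0.055  0.1012] [ 0.0539 -0.0083] len 0.1096
top 120 ends tray [0.0218 0.1101] [ 0.0222 -0.0024] len 0.1125
scene 254 ends tray [ 0.025  -0.0579] [0.0229 0.1149] len 0.1728
scene 294 ends tray [ 0.11  -0.015] [0.1109 0.1796] len 0.1946
scene 75 ends tray [-0.0737  0.2341] [-0.068   0.2702] len 0.0365
scene 171 ends tray [-0.0284  0.241 ] [-0.0202  0.3099] len 0.0694
wrist 10937 ends tray [0.0213 0.042 ] [ 0.0222 -0.1061] len 0.1481
wrist 5601 ends tray [ 0.0475 -0.0626] [0.0493 0.0424] len 0.105
from [ 0.6058 -0.1372  0.1498] turn [-0.0001 -0.0001  0.0006] shift [-0.0129  0.0016  0.3992]
```

Call:
send_rows(moves="0 0 0 -0.006 0.002 0.12 -1;0 0 0 -0.006 0.002 0.22 -1;0 0 0 -0.006 0.002 0.3 -1;0 0 0 -0.006 0.002 0.35 -1;0 0 0 -0.006 0.002 0.38 -1;0 0 0 -0.006 0.002 0.395 -1;0 0 0 -0.006 0.002 0.402 -1;0 0 0 -0.006 0.002 0.402 -1")

```text
time: 32.48
eef_pos: [0.6061, -0.1399, 0.0705]
tcp_rot: [0.754, 0.657, -0.0, -0.0]
contact_force: [-2.5, 1.1, 5.3]
opening: 0.119
finger_force: 108.2
```

Contact at the seated height. Release.

Call:
send_rows(moves="0 0 0 0 0 0 -0.4;0 0 0 0 0 0 -0.4;0 0 0 0 0 0 -0.4;0 0 0 0 0 -0.1 -0.4;0 0 0 0 0 -0.3 -0.4;0 0 0 0 0 -0.6 -0.4;0 0 0 0.3 -0.3 -0.8 0;0 0 0 0.6 -0.4 -0.8 0;0 0 0 1 -0.4 -0.8 0;0 0 0 1 -0.4 -0.8 0;0 0 0 1 -0.4 -0.8 0")

```text
time: 33.85
eef_pos: [0.554, 0.0718, 0.231]
tcp_rot: [0.752, 0.659, 0.001, -0.0]
contact_force: [-0.7, 0.5, -0.2]
opening: 0.502
finger_force: 0.0
```

Run:
```python
from m import *
rodsee(("scene","wrist","top"),.082,60)
row(gpt(3,.08),YB,N)
```

```text
scene 307 ends tray [ 0.0229 -0.1091] [0.0284 0.117 ] len 0.2262
scene 300 ends tray [ 0.0713 -0.1093] [0.0723 0.1137] len 0.223
scene 75 ends tray [-0.1392  0.1761] [-0.1326  0.2174] len 0.0419
scene 171 ends tray [-0.0873  0.184 ] [-0.0779  0.263 ] len 0.0795
wrist 1574 ends tray [-0.0935  0.2636] [-0.0839  0.1869] len 0.0773
wrist 1724 ends tray [-0.1415  0.2554] [-0.1364  0.1779] len 0.0777
wrist 748 ends tray [0.022  0.0435] [0.0231 0.1107] len 0.0672
wrist 1087 ends tray [0.0675 0.0111] [0.0683 0.1082] len 0.0971
wrist 336 ends tray [ 0.0639 -0.0572] [ 0.0681 -0.095 ] len 0.0381
top 217 ends tray [0.0665 0.1054] [ 0.0659 -0.1104] len 0.2159
top 206 ends tray [0.0216 0.0955] [ 0.0217 -0.1082] len 0.2037
from [0.5542 0.0686 0.2299] turn [-0.0048 -0.0557 -0.0265] shift [ 0.596  -0.1779  0.4415]
```

Call:
send_rows(moves="-0.002 -0.02 -0.01 0.25 -0.06 0.05 0;-0.003 -0.04 -0.02 0.5 -0.12 0.15 0;-0.005 -0.056 -0.026 0.596 -0.178 0.3 0;-0.005 -0.056 -0.026 0.596 -0.178 0.43 0;-0.005 -0.056 -0.026 0.596 -0.178 0.441 0;-0.005 -0.056 -0.026 0.596 -0.178 0.441 0;-0.005 -0.056 -0.026 0.596 -0.178 0.441 0")

```text
time: 34.88
eef_pos: [0.5362, 0.1915, 0.1429]
tcp_rot: [0.687, 0.705, -0.121, 0.126]
contact_force: [1.0, 0.1, 0.1]
opening: 0.501
finger_force: 0.0
```

```bash
python3 chk.py 3
```

```text
from [0.5362 0.1915 0.1429] turn [ 0.0003  0.0001 -0.0009] shift [ 0.0029 -0.0059  0.4058]
1678 [174.  214.6] tip [179.3 265.2] far [171.  174.2]
1670 [254.6 220.9] tip [255. 268.] far [255. 175.]
pred grasp [255.4 204.9] tip [255.8 266.4]
```

Call:
send_rows(moves="0 0 0 0.003 -0.006 0.15 0;0 0 0 0.003 -0.006 0.28 0;0 0 0 0.003 -0.006 0.36 0;0 0 0 0.003 -0.006 0.405 0;0 0 0 0.003 -0.006 0.405 0;0 0 0 0.003 -0.006 0.405 -1;0 0 0 0.003 -0.006 0.405 -1;0 0 0 0.003 -0.006 0.405 -1;0 0 0 0.003 -0.006 0.405 -1;0 0 0 0.003 -0.006 0.405 -1")

```text
time: 36.17
eef_pos: [0.535, 0.1652, 0.0655]
tcp_rot: [0.686, 0.706, -0.121, 0.126]
contact_force: [-0.4, 1.1, 3.6]
opening: 0.117
finger_force: 107.5
```

Call:
send_rows(moves="0 0 0 -0.03 0 -0.01 -1;0 0 0 -0.1 0 -0.012 -1;0 0 0 -0.17 0 -0.012 -1;0 0 0 -0.25 0 -0.012 -1;0 0 0 -0.33 0 -0.012 -1;0 0 0 -0.41 0 -0.012 -1;0 0 0 -0.49 0 -0.012 -1;0 0 0 -0.57 0 -0.012 -1;0 0 0 -0.65 0 -0.012 -1;0 0 0 -0.73 0 -0.012 -1;0 0 0 -0.81 0 -0.012 -1;0 0 0 -0.81 0 -0.012 -1")

```text
time: 37.67
eef_pos: [0.5391, 0.0126, 0.1236]
tcp_rot: [0.687, 0.705, -0.121, 0.126]
contact_force: [1.5, -0.1, -1.6]
opening: 0.115
finger_force: 107.3
```

Run:
```python
from m import *
row(tray(-.022,-.063,.15),(np.cos(TY),np.sin(TY),0))
```

```text
from [0.5391 0.0126 0.1236] turn [0.005  0.0558 0.0261] shift [-0.7298  0.0966  0.1275]
```

Call:
send_rows(moves="0 0 0 -0.05 0 -0.15 -1;0 0 0 -0.1 0 -0.28 -1;0.001 0.02 0.01 -0.25 0.03 -0.25 -1;0.002 0.04 0.02 -0.4 0.06 -0.15 -1;0.004 0.056 0.026 -0.55 0.08 -0.05 -1;0.005 0.056 0.026 -0.7 0.096 0.07 -1;0.005 0.056 0.026 -0.73 0.096 0.128 -1;0.005 0.056 0.026 -0.73 0.096 0.128 -1;0.005 0.056 0.026 -0.73 0.096 0.128 -1")

```text
time: 38.8
eef_pos: [0.5621, -0.1303, 0.1493]
tcp_rot: [0.753, 0.658, -0.0, -0.001]
contact_force: [-1.3, 0.3, 0.7]
opening: 0.114
finger_force: 107.4
```

Run:
```python
from m import *
rodsee(("top","scene","wrist"),.157,60)
row(tray(-.022,-.063,.07),(np.cos(TY),np.sin(TY),0))
```

```text
top 121 ends tray [0.0557 0.099 ] [ 0.0551 -0.0221] len 0.121
top 127 ends tray [0.013  0.1028] [ 0.0118 -0.0097] len 0.1125
top 128 ends tray [-0.0226  0.1112] [-0.0229 -0.0038] len 0.115
scene 250 ends tray [-0.0212 -0.0554] [-0.0218  0.1162] len 0.1716
scene 302 ends tray [ 0.0677 -0.0148] [0.0725 0.1826] len 0.1974
scene 300 ends tray [ 0.11   -0.0149] [0.1109 0.1796] len 0.1946
scene 75 ends tray [-0.0737  0.2341] [-0.068   0.2702] len 0.0365
wrist 10988 ends tray [-0.0221 -0.1054] [-0.0229  0.0426] len 0.148
wrist 5993 ends tray [ 0.0029 -0.061 ] [0.0046 0.043 ] len 0.104
wrist 5406 ends tray [ 0.0313 -0.0625] [0.0331 0.0432] len 0.1058
from [ 0.5623 -0.1305  0.1498] turn [-0.0001 -0.0001  0.0006] shift [-0.0109  0.0016  0.399 ]
```

Call:
send_rows(moves="0 0 0 -0.01 0.002 0.12 -1;0 0 0 -0.01 0.002 0.22 -1;0 0 0 -0.01 0.002 0.3 -1;0 0 0 -0.01 0.002 0.35 -1;0 0 0 -0.01 0.002 0.38 -1;0 0 0 -0.01 0.002 0.395 -1;0 0 0 -0.01 0.002 0.402 -1;0 0 0 -0.01 0.002 0.402 -1")

```text
time: 39.95
eef_pos: [0.5624, -0.1337, 0.0703]
tcp_rot: [0.754, 0.657, -0.0, -0.001]
contact_force: [-3.2, 1.6, 6.2]
opening: 0.116
finger_force: 108.2
```

Call:
send_rows(moves="0 0 0 0 0 0 -0.4;0 0 0 0 0 0 -0.4;0 0 0 0 0 0 -0.4;0 0 0 0 0 -0.1 -0.4;0 0 0 0 0 -0.3 -0.4;0 0 0 0 0 -0.6 -0.4;0 0 0 0.3 -0.3 -0.8 0;0 0 0 0.6 -0.4 -0.8 0;0 0 0 1 -0.4 -0.8 0;0 0 0 1 -0.4 -0.8 0;0 0 0 1 -0.4 -0.8 0")

```text
time: 41.32
eef_pos: [0.5104, 0.0778, 0.2309]
tcp_rot: [0.752, 0.659, 0.001, -0.0]
contact_force: [-0.2, 0.1, 0.2]
opening: 0.5
finger_force: 0.0
```

Run:
```python
from m import *
rodsee(("scene","wrist","top"),.082,60)
row(gpt(4,.08),YB,N)
```

```text
scene 297 ends tray [-0.0169 -0.1063] [-0.0166  0.1165] len 0.2229
scene 308 ends tray [ 0.027  -0.1069] [0.0272 0.1167] len 0.2235
scene 312 ends tray [ 0.069  -0.1104] [0.0723 0.1157] len 0.2262
scene 75 ends tray [-0.1392  0.1761] [-0.1326  0.2174] len 0.0419
wrist 1541 ends tray [-0.145  0.255] [-0.1354  0.178 ] len 0.0776
wrist 736 ends tray [-0.0224  0.0416] [-0.0212  0.1107] len 0.0692
wrist 1108 ends tray [0.0222 0.0113] [0.0231 0.1101] len 0.0988
wrist 1160 ends tray [0.0677 0.0037] [0.0683 0.1084] len 0.1047
wrist 319 ends tray [ 0.0194 -0.0584] [ 0.0235 -0.0949] len 0.0368
top 227 ends tray [0.066  0.1054] [ 0.0663 -0.1105] len 0.2159
top 214 ends tray [0.0236 0.1071] [ 0.0213 -0.1082] len 0.2153
top 213 ends tray [-0.0195  0.1058] [-0.0223 -0.1071] len 0.2129
from [0.5105 0.0747 0.2298] turn [-0.0048 -0.0557 -0.0265] shift [ 0.5514 -0.2155  0.4411]
```

Call:
send_rows(moves="-0.002 -0.02 -0.01 0.25 -0.07 0.05 0;-0.003 -0.04 -0.02 0.45 -0.15 0.15 0;-0.005 -0.056 -0.026 0.551 -0.215 0.3 0;-0.005 -0.056 -0.026 0.551 -0.215 0.43 0;-0.005 -0.056 -0.026 0.551 -0.215 0.441 0;-0.005 -0.056 -0.026 0.551 -0.215 0.441 0;-0.005 -0.056 -0.026 0.551 -0.215 0.441 0")

```text
time: 42.35
eef_pos: [0.484, 0.1898, 0.1427]
tcp_rot: [0.687, 0.705, -0.121, 0.126]
contact_force: [0.9, -0.3, 0.0]
opening: 0.498
finger_force: 0.0
```

```bash
python3 chk.py 4; python3 -c "
from h import *;print(ctrl.get_state()['qpos'])"
```

```text
from [0.484  0.1898 0.1427] turn [ 0.0003  0.0001 -0.0008] shift [ 0.0027 -0.0063  0.405 ]
1703 [254.  221.3] tip [254. 269.] far [254. 175.]
pred grasp [255.2 205. ] tip [255.6 266.5]
[ 0.32906194  0.14537048  1.97169274 -0.36813439  1.15590769  0.47487766]
```

Call:
send_rows(moves="0 0 0 0.001 -0.008 0.15 0;0 0 0 0.001 -0.008 0.28 0;0 0 0 0.001 -0.008 0.36 0;0 0 0 0.001 -0.008 0.405 0;0 0 0 0.001 -0.008 0.405 0;0 0 0 0.001 -0.008 0.405 -1;0 0 0 0.001 -0.008 0.405 -1;0 0 0 0.001 -0.008 0.405 -1;0 0 0 0.001 -0.008 0.405 -1;0 0 0 0.001 -0.008 0.405 -1")

```text
time: 43.65
eef_pos: [0.4825, 0.163, 0.0655]
tcp_rot: [0.686, 0.706, -0.121, 0.126]
contact_force: [-0.3, 1.7, 3.3]
opening: 0.114
finger_force: 107.5
```

Call:
send_rows(moves="0 0 0 -0.03 0 -0.01 -1;0 0 0 -0.1 0 -0.012 -1;0 0 0 -0.17 0 -0.012 -1;0 0 0 -0.25 0 -0.012 -1;0 0 0 -0.33 0 -0.012 -1;0 0 0 -0.41 0 -0.012 -1;0 0 0 -0.49 0 -0.012 -1;0 0 0 -0.57 0 -0.012 -1;0 0 0 -0.65 0 -0.012 -1;0 0 0 -0.73 0 -0.012 -1;0 0 0 -0.81 0 -0.012 -1;0 0 0 -0.81 0 -0.012 -1")

```text
time: 45.15
eef_pos: [0.4866, 0.0105, 0.1237]
tcp_rot: [0.687, 0.705, -0.121, 0.126]
contact_force: [-0.7, 0.3, -1.5]
opening: 0.116
finger_force: 107.3
```

Run:
```python
from m import *
row(tray(-.066,-.063,.15),(np.cos(TY),np.sin(TY),0))
```

```text
from [0.4866 0.0105 0.1237] turn [0.005  0.0559 0.026 ] shift [-0.6923  0.1426  0.1142]
```

Call:
send_rows(moves="0 0 0 -0.05 0 -0.15 -1;0 0 0 -0.1 0 -0.28 -1;0.001 0.02 0.01 -0.25 0.05 -0.25 -1;0.002 0.04 0.02 -0.4 0.08 -0.15 -1;0.004 0.056 0.026 -0.55 0.12 -0.05 -1;0.005 0.056 0.026 -0.65 0.143 0.05 -1;0.005 0.056 0.026 -0.692 0.143 0.114 -1;0.005 0.056 0.026 -0.692 0.143 0.114 -1;0.005 0.056 0.026 -0.692 0.143 0.114 -1")

```text
time: 46.28
eef_pos: [0.5186, -0.1242, 0.1494]
tcp_rot: [0.753, 0.658, -0.0, -0.001]
contact_force: [0.3, 0.1, -0.3]
opening: 0.119
finger_force: 107.4
```

Run:
```python
from m import *
rodsee(("top","scene","wrist"),.157,60)
row(tray(-.066,-.063,.07),(np.cos(TY),np.sin(TY),0))
```

```text
top 198 ends tray [0.0551 0.1012] [ 0.053  -0.1023] len 0.2036
top 127 ends tray [0.0135 0.1028] [ 0.0129 -0.0266] len 0.1294
top 137 ends tray [-0.0291  0.1034] [-0.0295 -0.0138] len 0.1172
top 135 ends tray [-0.0666  0.1117] [-0.0669 -0.0034] len 0.1151
scene 259 ends tray [-0.0647 -0.0583] [-0.0652  0.1155] len 0.1738
scene 299 ends tray [ 0.0316 -0.0132] [0.0333 0.1821] len 0.1954
scene 299 ends tray [ 0.0677 -0.0148] [0.0725 0.1826] len 0.1974
scene 313 ends tray [ 0.108 -0.016] [0.1108 0.1796] len 0.1956
wrist 11009 ends tray [-0.0667  0.0425] [-0.066  -0.1056] len 0.1481
wrist 6115 ends tray [-0.0408 -0.0606] [-0.0395  0.0429] len 0.1035
wrist 5366 ends tray [-0.0127 -0.0612] [-0.0115  0.0431] len 0.1044
wrist 5235 ends tray [ 0.0133 -0.0625] [0.0173 0.0425] len 0.1051
from [ 0.5189 -0.1245  0.1499] turn [-0.0001 -0.0001  0.0006] shift [-0.0107  0.0008  0.3994]
```

Call:
send_rows(moves="0 0 0 -0.01 0.001 0.12 -1;0 0 0 -0.01 0.001 0.22 -1;0 0 0 -0.01 0.001 0.3 -1;0 0 0 -0.01 0.001 0.35 -1;0 0 0 -0.01 0.001 0.38 -1;0 0 0 -0.01 0.001 0.395 -1;0 0 0 -0.01 0.001 0.402 -1;0 0 0 -0.01 0.001 0.402 -1")

```text
time: 47.42
eef_pos: [0.5189, -0.1275, 0.0701]
tcp_rot: [0.754, 0.657, -0.0, -0.001]
contact_force: [-2.8, 1.7, 5.5]
opening: 0.116
finger_force: 108.2
```

Call:
send_rows(moves="0 0 0 0 0 0 -0.4;0 0 0 0 0 0 -0.4;0 0 0 0 0 0 -0.4;0 0 0 0 0 -0.1 -0.4;0 0 0 0 0 -0.3 -0.4;0 0 0 0 0 -0.6 -0.4;0 0 0 0.3 0.2 -1 0;0 0 0 0.6 0.2 -1 0;0 0 0 0.9 0.2 -1 0;0 0 0 0.9 0.2 -1 0;0 0 0 0.9 0.2 -1 0")

```text
time: 48.8
eef_pos: [0.5832, 0.047, 0.2691]
tcp_rot: [0.753, 0.658, -0.0, -0.001]
contact_force: [0.7, -0.0, -0.3]
opening: 0.505
finger_force: 0.0
```

Run:
```python
from m import *
print(ctrl.get_state()["eef_pos"])
rodsee(("scene","wrist","top"),.082,60)
c=ctrl.read_camera("top")
for ca,ce,r,_ in blobs(c,"blue",200): print("blue",ca,ce.round(1),np.round(r[1],1),round(r[2],1),plane(c,*ce,.035).round(4))
for ca,ce,r,_ in blobs(c,"wax",40,(200,120,310,260)): print("wax",ca,ce.round(1),totray(plane(c,*ce,.015)).round(4))
s=ctrl.read_camera("scene")
for ca,ce,r,_ in blobs(s,"blue",200,(150,140,225,190)): print("scene blue",ca,ce.round(1))
# unmoved check vs start, regions of bystanders
for n,cc,boxes in (("top",c,{"amber":(195,112,225,145),"green":(310,120,335,145),"cas":(330,140,405,200),"petri":(170,235,210,280),"beaker":(80,245,120,275)}),):
    o=np.load(n+"0.npy",allow_pickle=True).item()["image"]
    for k,b in boxes.items():
        a=cv2.cvtColor(o[b[1]:b[3],b[0]:b[2]],cv2.COLOR_RGB2GRAY).astype(np.float32); q=cv2.cvtColor(cc["image"][b[1]:b[3],b[0]:b[2]],cv2.COLOR_RGB2GRAY).astype(np.float32)
        print(k,np.round(cv2.phaseCorrelate(a,q)[0],2),np.abs(a-q).mean().round(1))
```

```text
[0.58317237 0.04702388 0.26910391]
scene 300 ends tray [-0.0635 -0.1066] [-0.0607  0.117 ] len 0.2236
scene 298 ends tray [-0.017  -0.1064] [-0.0165  0.1166] len 0.223
scene 311 ends tray [ 0.0229 -0.1091] [0.0284 0.117 ] len 0.2262
scene 307 ends tray [ 0.069  -0.1104] [0.0723 0.1157] len 0.2262
wrist 2015 ends tray [-0.0647  0.1126] [-0.067  -0.1068] len 0.2194
wrist 1835 ends tray [-0.0223 -0.108 ] [-0.0209  0.1117] len 0.2198
wrist 1709 ends tray [ 0.0212 -0.108 ] [0.023 0.112] len 0.22
wrist 1057 ends tray [ 0.0661 -0.0051] [0.0683 0.1093] len 0.1144
top 188 ends tray [0.0661 0.0671] [ 0.0663 -0.1105] len 0.1776
top 183 ends tray [0.0215 0.0655] [ 0.0214 -0.1087] len 0.1742
top 183 ends tray [-0.0224  0.0667] [-0.0219 -0.107 ] len 0.1738
top 200 ends tray [-0.0656  0.0685] [-0.0659 -0.1053] len 0.1738
blue 423 [355.6 206.8] [14.4 31.4] 64.5 [ 0.5241 -0.3595  0.035 ]
wax 238 [214.7 163.8] [0.0321 0.1557]
wax 123 [237.2 219.1] [-0.1253  0.0581]
wax 132 [248.5 221.2] [-0.1258  0.0228]
wax 130 [276.4 225.8] [-0.1254 -0.0643]
scene blue 422 [193.7 158.4]
amber [-0.14  0.16] 16.2
green [-0.05  0.31] 36.7
cas [ 0.63 -0.01] 28.2
petri [ 0.34 -8.04] 72.3
beaker [-0.05  0.12] 11.1
```

Call:
send_rows(moves="0 0 0 -1 0 -0.3 0;0 0 0 -1 0 -0.3 0;0 0 0 -1 0 -0.3 0;0 0 0 -1 0 -0.3 0;0 0 0 -1 0 -0.3 0;0 0 0 -1 0 -0.3 0")

```text
time: 49.8
eef_pos: [0.5555, -0.1518, 0.3278]
tcp_rot: [0.754, 0.657, -0.0, -0.002]
contact_force: [-0.2, 0.0, -0.2]
opening: 0.503
finger_force: 0.0
```

Call:
send_rows(moves="0 0 0 -1 0 0 0;0 0 0 -1 0 0 0;0 0 0 -1 0 0 0;0 0 0 -1 0 0 0;0 0 0 -1 0 0 0;0 0 0 -1 0 0 0")

```text
time: 50.55
eef_pos: [0.5292, -0.3488, 0.3285]
tcp_rot: [0.753, 0.658, -0.0, -0.001]
contact_force: [-0.1, 0.1, -0.4]
opening: 0.5
finger_force: 0.0
```

Run:
```python
from m import *
print(ctrl.get_state()["eef_pos"])
rodsee(("scene","top"),.082,60)
for n,bx in (("top",{"amber":(195,112,225,145),"petri":(170,235,210,280),"beaker":(80,245,120,275),"purple":(295,240,360,305)}),("scene",{"green":(135,175,170,220),"cas":(142,145,172,195),"petri":(325,185,375,225),"scraper":(165,140,225,180),"amber":(215,250,255,300)})):
    c=ctrl.read_camera(n); o=np.load(n+"0.npy",allow_pickle=True).item()["image"]
    for k,b in bx.items():
        a,q=[cv2.cvtColor(i[b[1]:b[3],b[0]:b[2]],cv2.COLOR_RGB2GRAY).astype(np.float32) for i in (o,c["image"])]
        print(n,k,np.round(cv2.phaseCorrelate(a,q)[0],2),np.abs(a-q).mean().round(1))
```

```text
[ 0.52916858 -0.34877665  0.32848812]
scene 294 ends tray [-0.0628 -0.1061] [-0.06    0.1173] len 0.2234
scene 308 ends tray [-0.0172 -0.1065] [-0.0166  0.1166] len 0.2231
scene 303 ends tray [ 0.0229 -0.1091] [0.0284 0.117 ] len 0.2262
scene 302 ends tray [ 0.0713 -0.1093] [0.0723 0.1137] len 0.223
top 211 ends tray [0.0684 0.1054] [ 0.0656 -0.1104] len 0.2158
top 236 ends tray [0.0215 0.1071] [ 0.0216 -0.1082] len 0.2153
top 242 ends tray [-0.0225  0.1077] [-0.0219 -0.107 ] len 0.2148
top 234 ends tray [-0.0655  0.107 ] [-0.0661 -0.1053] len 0.2123
top amber [-0.16  0.14] 19.1
top petri [0.27 0.63] 19.7
top beaker [0.05 0.03] 16.7
top purple [-0.21 -0.06] 55.4
scene green [0.03 0.53] 33.3
scene cas [0.21 0.05] 10.1
scene petri [0.23 0.06] 19.2
scene scraper [-0.08 -0.31] 5.9
scene amber [ 0.01 -0.34] 9.5
```

```bash
python3 -c "
from plant import ctrl; print(ctrl.sign_off())"
```

```text
the job is handed in; nothing more can be done
None
```

The job is handed in at about 51 s of robot time: all three wax offcuts are in the pan, all four rods sit in their own notches (centred to about 3 mm), the scraper stands on its mat, and the bystander objects I compared with the start images had not moved.

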